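# Exchange an award behind two tall ones on the display board

### The arm

A 6-joint arm with a two-finger parallel gripper is mounted at the origin on the work surface. World frame = base frame: x ahead of the robot, y to its left, z up, the work surface at z = 0. Lengths are in m, angles in rad, forces in N, time in s.
With the tool pointing down it reaches from about 0.425 to 0.95 m from the base axis. Payload 3.5 kg.
Tool frame: the origin (TCP) lies on the centre line of the jaws, within the pads' length; the fingertips stand ahead of it and the grasp point (between the pads) lies 11 mm behind it (tips_ahead is the z of the fingertips in the tool frame, in m); z points along the fingers, y is the direction in which the jaws open and shut (so a half turn about z gives the same grasp; the last joint's range is limited). The gripper opens to 85 mm and grips with 20 to 120 N. Pads are 22 mm wide; open, the fingers measure 114 mm over their backs; the gripper's body (76 mm by 85 mm) begins 54 mm behind the grasp point. The pads swing forward as they close: fully open they stand 13 mm farther back than shut.
Start: joints at [0.987, 0.286, 1.577, -0, 1.279, -0.15], TCP at [0.284, 0.612, 0.239] pointing down, gripper open.
Joint ranges: [-2.77, 2.77], [-0.9, 2.22], [0.21, 2.48], [-1.53, 4.67], [0.24, 2.81], [-2.84, 2.84]. Speed limits (rad/s): [2.79, 2.79, 3.14, 3.14, 3.14, 3.14].

### API

Orientations are given as a unit quaternion [x, y, z, w].
In Python, from plant import * gives the robot as it stands. The module is installed in compiled form; this text tells all that it offers.
- The arm moves only by the tool move_arm, never from a script. Its arguments are lists of equal length, an entry for each row: "linear": the shift along the world's x, y, z in m, a list of three; "twist": the turn, a rotation vector about the world's x, y, z in degrees, a list of three. A call has 1 to 20 rows; each row shifts and turns the pose as measured when the row begins; what a row does not reach is not made up. A row lasts 1/12 s, in which the tool goes at most 41.7 mm and 7.16 degrees, less where a joint would pass 70% of its speed; a pose out of reach is approached as far as the arm can. A call is refused whole if a number of a shift passes 0.0417 or a number of a turn 7.16, either way. A call with a gripper value outside its range is refused whole. "grip" is the opening, from 0 (shut) to 1 (fully open), set as the call begins (left out, the last holds). The fingers move at their own pace and stop on an object; "force" is the grip in N (left out, the last holds). Time passes only in rows, so rows that do not move let the fingers close. It gives the time, the measured TCP pose, the force and the opening at its end, in the units of the state.
- get_state(): the state, without advancing time (a new reading comes with each control period).
- read_camera(name): name is "scene" or "side" or "wrist"; returns a dict with "img" (480x640x3 uint8, blue, green, red), "depth" (480x640 float32, m along the optical axis (not along the pixel's ray), 0 where there is no reading), "fx", "fy", "cx", "cy" (pixels), "rvec" (rotation vector, rad) and "tvec" (3), from world to camera coordinates, as OpenCV has them. Camera axes: x right, y down, z forward; pixel columns grow to the right and rows downward; lengths in m; the calibration is good to about 2 mm. A picture is of the moment at which its call begins.
- sign_off(): hands the job in, once; it reports no verdict.
The state is a dict: "time": time; "qpos": joint angles; "dq": joint speeds; "joint_efforts": joint torques, N m; "eef_pos": TCP position; "tcp_rot": TCP orientation; "contact_force": force on the tool from outside, world axes, zero at the start; "wrist_torque": the same for the moment, N m; "opening": opening from 0.0 (shut) to 1.0 (fully open).
Only numpy, scipy, OpenCV 4.12 (cv2) and the standard library are available. Lean on these libraries where they do the work, as an engineer would, in place of code of your own. Each camera call takes 0.05 s, during which the arm holds its last target.

### The job

The round award behind the two tall ones on the white display board is going out, and the six-sided one waiting on the desk takes its place. Stand the two tall awards aside on the grey felt pad, stand the round award in the open dark gift box, and set the six-sided one just where the round one stood, square to the board; only then put each tall award back where it was, facing as before. Keep every award upright and do not shift the tumbler, the stapler or the roll of tape.

Things in the scene. Friction and masses are not known exactly. Their poses are not given: they have to be found in the camera images.
- tall_arch_c (a point): Tall award with half-round top, 180 mm high, at first left or right in the display board's front row. Pale acrylic plate, 12 mm thick, 60 mm wide (round over the top 30 mm), on a foot 70 wide (y) x 46 deep (x) x 22 mm high; same green and yellow print on all, front and rear alike, about 260 g. Origin: centre line, half-way up (90 mm above the underside); x: the plate's normal, y: along its width, z up.
- tall_peak_c (a point): Tall award with pointed top, 170 mm high, at first beside the half-round one in the front row. Pale acrylic plate, 12 mm thick, 60 mm wide (the top 30 mm narrow to the point), on a foot 70 wide (y) x 46 deep (x) x 22 mm high; same green and yellow print on all, front and rear alike, about 250 g. Origin: centre line, half-way up (85 mm above the underside); x: the plate's normal, y: along its width, z up.
- round_c (a point): Award with a round plate, 120 mm high, at first in the middle of the board's back row, behind the tall ones. Pale acrylic plate, 12 mm thick, a disc 100 mm across, on a foot 110 wide (y) x 46 deep (x) x 22 mm high; same green and yellow print on all, front and rear alike, about 280 g. Origin: centre line, half-way up (60 mm above the underside); x: the plate's normal, y: along its width, z up.
- hex_c (a point): Award with a six-sided plate, 118 mm high, at first on the bare desk before the display board. Pale acrylic plate, 12 mm thick, flat top 55 mm wide, 111 mm over the side corners, on a foot 110 wide (y) x 46 deep (x) x 22 mm high; same green and yellow print on all, front and rear alike, about 280 g. Origin: centre line, half-way up (60 mm above the underside); x: the plate's normal, y: along its width, z up.
- board_back (a point): Middle of the back row of the display board (where the round award stands at first), on its top face, 30 mm beyond the board's middle. x: away from the robot, square to the rows; y: along them. The board: white, fixed, 140 (x) x 250 (y) x 18 mm high. The front row lies 60 mm before it (-x), its places 50 mm to either side; 14 mm between the feet of the two rows.
- pad_top (a point): Middle of the top face of the grey felt pad, the side area: fixed, 220 (x) x 130 (y) x 4 mm thick, on the desk at the left or the right. Both tall awards fit on it one behind the other along x, 110 mm apart.
- giftbox_floor (a point): Middle of the inner floor of the open dark gift box, at the other side: fixed, inside 90 (x) x 150 mm (y), walls 4 mm thick, rim 46 mm above the floor, floor 4 mm above the desk. Its lid (104 x 164 mm, 90 mm high, fixed) stands 160 mm from it along -x, nearer the robot.
- tumbler: Bystander: red drinking tumbler with lid and straw, 82 mm across, 148 mm high without straw (to 196 mm), right of the display board. Origin: centre of its underside.
- stapler: Bystander: black stapler, 125 by 34 mm, 50 mm high, left of the display board. Origin: centre of its underside.
- tape: Bystander: roll of tan tape lying flat, 54 mm across, 24 mm high, on the desk between the waiting award and the right-hand side. Origin: centre of its underside.
Things that resemble listed ones, but are neither listed nor needed, are in the scene too. What is shaped like the part that bears tall_peak_c but pink is not meant.

How it is judged:
By the outcome, as a careful person would: the job done as asked, in the order asked, and still so for the second after the job is handed in, with the robot touching nothing.
It also fails if it takes over 136 s, if anything falls off the work surface, if the arm or the gripper's body presses on something with over 40 N, if the wrist force passes 120 N, or if a joint passes its speed limit or range.

## Working session

There is one attempt and no reset: what is moved stays moved. The work goes in short steps, Python scripts to look and compute and a tool call to move; the robot and the scene stay as the last step left them, time stands still between calls to the robot, and variables do not carry over. Pictures are saved under pics/ and viewed, and the job is handed in when it is done.

Besides the shell and the picture viewer there is one more tool, called as name(argument=value, ...) on one line, values as JSON. move_arm: Moves the arm, as the interface text tells. Its arguments: {"type":"object","properties":{"linear":{"type":"array","items":{"type":"array","items":{"type":"number"}}},"twist":{"type":"array","items":{"type":"array","items":{"type":"number"}}},"grip":{"type":"number"},"force":{"type":"number"}},"required":["linear","twist"]}

```bash
mkdir -p pics
python3 - <<'E'
from plant import *
import cv2
s=get_state();print(s)
for n in("scene","side","wrist"):
    c=read_camera(n);cv2.imwrite(f"pics/{n}0.png",c["img"]);print(n,c["fx"],c["fy"],c["cx"],c["cy"],c["rvec"],c["tvec"])
E
```

```text
{'time': 0.0, 'qpos': array([ 9.86983536e-01,  2.87182662e-01,  1.57818466e+00,  1.59041845e-05,
        1.27859700e+00, -1.50007472e-01]), 'dq': array([-0.000802  , -0.00160197,  0.00093913, -0.00298489, -0.00167728,
        0.00018938]), 'joint_efforts': array([ 1.31548088e-03, -4.05969322e+01, -2.92635065e+01, -8.80848052e-05,
        5.53212507e-03,  6.02139778e-06]), 'eef_pos': array([0.28333789, 0.6119482 , 0.23793168]), 'tcp_rot': array([ 2.15207989e-01,  9.76567517e-01, -1.10417659e-03, -4.32504195e-04]), 'contact_force': array([-0.89361593, -0.51596139,  0.8126283 ]), 'wrist_torque': array([ 0.05772038,  0.02725015, -0.01000507]), 'opening': 0.9970641819641604}
scene 453.1555529674651 453.1555529674651 323.6669926978654 235.26909230915376 [ 1.43300582  1.9396402  -1.01327605] [ 0.13377228 -0.20984675  1.47339824]
side 433.17748965489966 433.17748965489966 322.3268424940476 247.57681528429654 [ 2.3044333  -0.94073972  0.34909611] [-0.3683263   0.33914777  0.80693093]
wrist 406.7728035966948 406.7728035966948 319.4035779078243 239.12135279733658 [-2.44791353 -1.563172   -0.21210131] [-0.67337699 -0.03518129  0.37833746]
```

View pics/scene0.png

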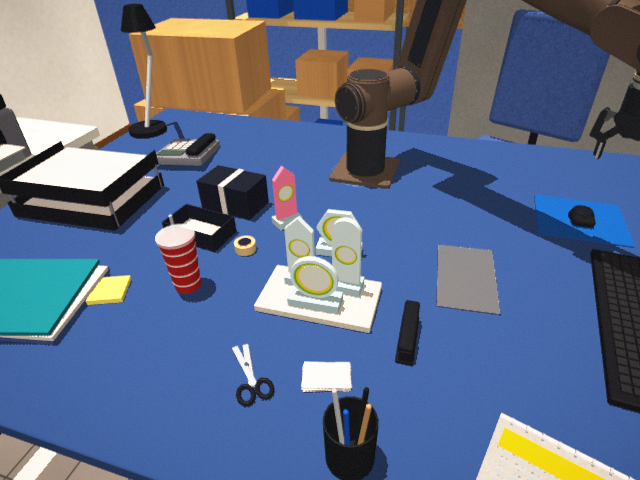

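View pics/side0.png

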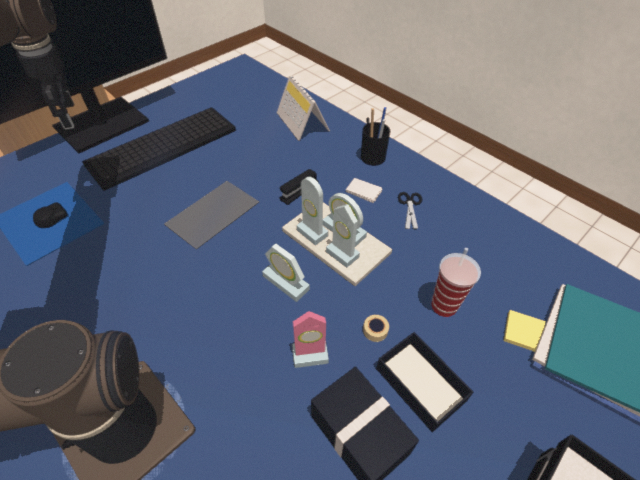

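View pics/wrist0.png

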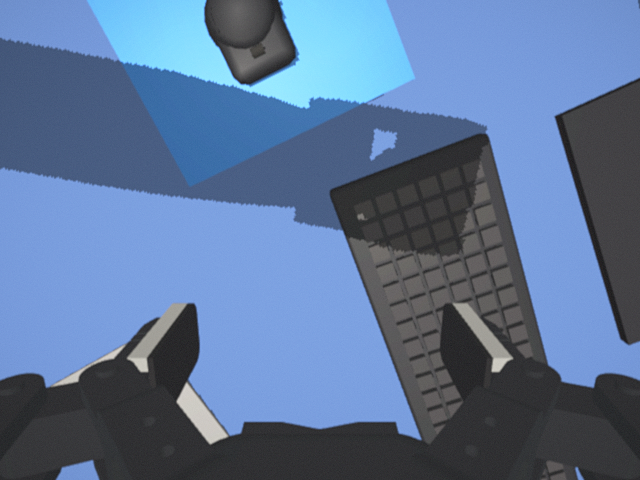

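```bash
cat > h.py <<'E'
from plant import *
import cv2, numpy as np
def cloud(c):
    R,_=cv2.Rodrigues(np.array(c["rvec"]));t=np.array(c["tvec"]).ravel()
    v,u=np.mgrid[0:480,0:640]
    d=c["depth"];P=np.stack([(u-c["cx"])/c["fx"]*d,(v-c["cy"])/c["fy"]*d,d],-1)
    W=(P-t)@R
    W[d<=0]=np.nan
    return W
def ray(c,u,v,z):
    R,_=cv2.Rodrigues(np.array(c["rvec"]));t=np.array(c["tvec"]).ravel()
    o=-R.T@t;d=R.T@np.array([(u-c["cx"])/c["fx"],(v-c["cy"])/c["fy"],1]);k=(z-o[2])/d[2];return o+k*d
def proj(c,P):
    return cv2.projectPoints(np.array(P,float).reshape(-1,3),np.array(c["rvec"]),np.array(c["tvec"]),np.array([[c["fx"],0,c["cx"]],[0,c["fy"],c["cy"]],[0,0,1]]),None)[0].reshape(-1,2)
def rect(W,m):
    p=W[m][:,:2];r=cv2.minAreaRect((p*1000).astype(np.float32));return r,len(p)
E
python3 - <<'E'
from h import *
for n in("scene","side"):
    c=read_camera(n);W=cloud(c);z=W[...,2]
    np.savez(f"/tmp/{n}.npz",W=W,img=c["img"])
    # height checks
    pts={"scene":dict(desk=(300,345),board=(360,310),pad=(467,280),gift=(205,228),tape=(237,246),stap=(408,325),lid=(240,180),tum=(176,238)),
     "side":dict(desk=(250,250),board=(370,260),pad=(212,213),gift=(425,380),tape=(370,335),stap=(298,182),lid=(380,440),tum=(458,265),hexfoot=(285,283))}[n]
    for k,(u,v) in pts.items(): print(n,k,W[v,u].round(4),c["img"][v,u])
E
```

```text
scene desk [0.7443 0.0496 0.0031] [176 110  75]
scene board [0.6336 0.1422 0.0184] [242 251 254]
scene pad [0.462  0.3481 0.0062] [143 142 150]
scene gift [ 0.4409 -0.3343  0.0053] [247 253 255]
scene tape [nan nan nan] [180 244 253]
scene stap [0.6734 0.2457 0.0463] [42 40 44]
scene lid [ 0.3111 -0.2819  0.0903] [53 39 39]
scene tum [ 0.6681 -0.2429  0.1503] [229 233 250]
side desk [ 0.4377  0.1767 -0.0017] [128  88  71]
side board [ 0.6154 -0.0635  0.0202] [200 217 227]
side pad [0.4405 0.339  0.008 ] [113 108 110]
side gift [ 0.4774 -0.3347  0.0022] [210 225 235]
side tape [ 0.465  -0.196   0.0206] [104 136 158]
side stap [0.6597 0.2386 0.0454] [45 41 43]
side lid [ 0.2994 -0.3548  0.0921] [61 54 53]
side tum [ 0.6518 -0.2521  0.1463] [173 178 203]
side hexfoot [0.4245 0.0279 0.0213] [214 215 202]
```

```bash
cat >> h.py <<'E'
def blob(c,lo,hi,zlo,zhi,box,zp,show=None):
    """HSV mask + depth height band within xy box; outline cast onto plane zp -> minAreaRect (mm)"""
    W=cloud(c);hsv=cv2.cvtColor(c["img"],cv2.COLOR_BGR2HSV)
    m=cv2.inRange(hsv,np.array(lo),np.array(hi))>0
    m&=(W[...,2]>zlo)&(W[...,2]<zhi)&(W[...,0]>box[0])&(W[...,0]<box[1])&(W[...,1]>box[2])&(W[...,1]<box[3])
    m=m.astype(np.uint8);m=cv2.morphologyEx(m,cv2.MORPH_OPEN,np.ones((2,2),np.uint8))
    n,l,st,_=cv2.connectedComponentsWithStats(m)
    v,u=np.nonzero(m)
    if len(u)<5:return None
    P=np.array([ray(c,a,b,zp)[:2] for a,b in zip(u,v)])*1000
    return m,P,cv2.minAreaRect(P.astype(np.float32))
E
python3 - <<'E'
from h import *
A=([0,0,0],[180,255,255]);
for n in("scene","side"):
    c=read_camera(n);img=c["img"]
    for name,lo,hi,z0,z1,box,zp in [
      ("board",[0,0,150],[180,70,255],.008,.03,(.5,.76,-.13,.2),.018),
      ("pad",[0,0,70],[180,60,200],-.006,.014,(.3,.6,.22,.45),.004),
      ("giftin",[0,0,150],[180,60,255],-.01,.015,(.3,.6,-.5,-.2),.004),
      ("lidtop",*A,.08,.1,(.15,.45,-.5,-.15),.090),
      ("hexfoot",[0,0,120],[180,90,255],.014,.03,(.3,.5,-.1,.15),.022),
      ("stap",*A,.02,.06,(.55,.8,.18,.35),.04),
      ("tape",*A,.014,.03,(.4,.54,-.25,-.12),.024),
      ("tumbler",*A,.13,.155,(.55,.75,-.35,-.15),.148),
      ("peaktop",*A,.13,.195,(.45,.7,-.1,.03),.17),
      ("archtop",*A,.13,.205,(.45,.7,.03,.2),.18),
      ("pink",[140,60,60],[180,255,255],.02,.2,(.2,.5,-.3,.1),.022),
      ("frontfeet",[0,0,120],[180,90,255],.031,.046,(.45,.61,-.1,.2),.040),
      ("backfoot",[0,0,120],[180,90,255],.031,.046,(.6,.75,-.1,.2),.040)]:
        r=blob(c,lo,hi,z0,z1,box,zp)
        if r is None: print(n,name,None);continue
        m,P,q=r
        W=cloud(c)[m>0]
        print(n,name,len(P),"c",np.round(q[0],1),"sz",np.round(q[1],1),"ang",round(q[2],1),"cloud mean",(W.mean(0)*1000).round(1))
        img=img.copy();img[m>0]=(0,0,255)
    cv2.imwrite(f"pics/{n}_m.png",img)
E
```

```text
scene board 3293 c [617.9  48.9] sz [149.2 250.3] ang 2.0 cloud mean [nan nan nan]
scene pad 3670 c [448.2 347.5] sz [220.3 129.3] ang 5.4 cloud mean [nan nan nan]
scene giftin 315 c [ 421.4 -329.7] sz [ 99.5 118.2] ang 44.0 cloud mean [nan nan nan]
scene lidtop 1259 c [ 323.4 -262.8] sz [255.4 120.1] ang 82.4 cloud mean [nan nan nan]
scene hexfoot 174 c [403.  -28.8] sz [181.  43.] ang 34.4 cloud mean [454.7   4.8  26.4]
scene stap 885 c [674.8 249.1] sz [147.8  30. ] ang 3.0 cloud mean [nan nan nan]
scene tape 293 c [ 478.1 -194.1] sz [115.9  51.6] ang 26.8 cloud mean [ 497.4 -185.5   22.2]
scene tumbler 800 c [ 664.8 -245.5] sz [94.3 79.9] ang 42.4 cloud mean [nan nan nan]
scene peaktop 611 c [625.5  16.8] sz [150.1  57.9] ang 25.4 cloud mean [nan nan nan]
scene archtop 1011 c [629.9 103.4] sz [ 81.2 162.5] ang 81.5 cloud mean [nan nan nan]
scene pink 788 c [ 228.6 -188.1] sz [301.  68.] ang 22.6 cloud mean [nan nan nan]
scene frontfeet 330 c [597.3  51.5] sz [ 51.9 173.4] ang 9.2 cloud mean [nan nan nan]
scene backfoot 733 c [639.8  48.3] sz [168.3  73.6] ang 89.2 cloud mean [nan
[... 394 characters left out ...]
ang 4.6 cloud mean [nan nan nan]
side stap 395 c [662.8 238.2] sz [ 44.5 125.6] ang 89.7 cloud mean [651.3 233.2  48.9]
side tape 484 c [ 487.8 -195.4] sz [54.9 52.1] ang 45.7 cloud mean [nan nan nan]
side tumbler 1088 c [ 642.4 -263.6] sz [80.2 85.8] ang 89.7 cloud mean [nan nan nan]
side peaktop 434 c [570.5 -16.2] sz [85.  48.4] ang 47.1 cloud mean [nan nan nan]
side archtop 591 c [567.8  55.9] sz [ 71.1 126.4] ang 9.5 cloud mean [nan nan nan]
side pink 938 c [ 380.2 -105.3] sz [99.1 69.8] ang 51.8 cloud mean [nan nan nan]
side frontfeet 549 c [574.2  39.7] sz [ 48.7 175.1] ang 2.9 cloud mean [nan nan nan]
side backfoot 201 c [636.   39.2] sz [ 48.7 113.3] ang 3.5 cloud mean [nan nan nan]
```

View pics/scene_m.png

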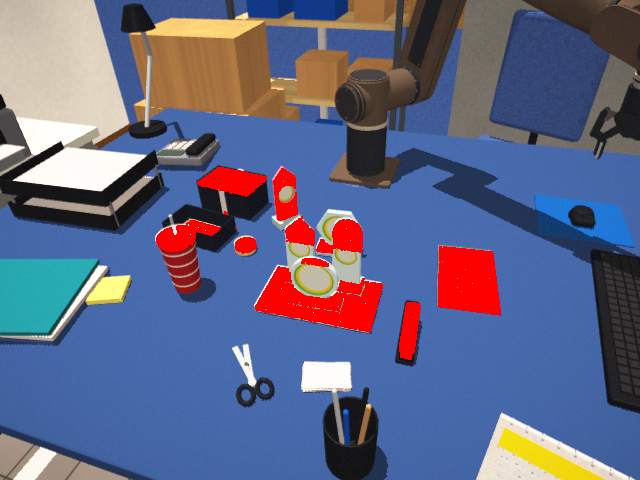

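View pics/side_m.png

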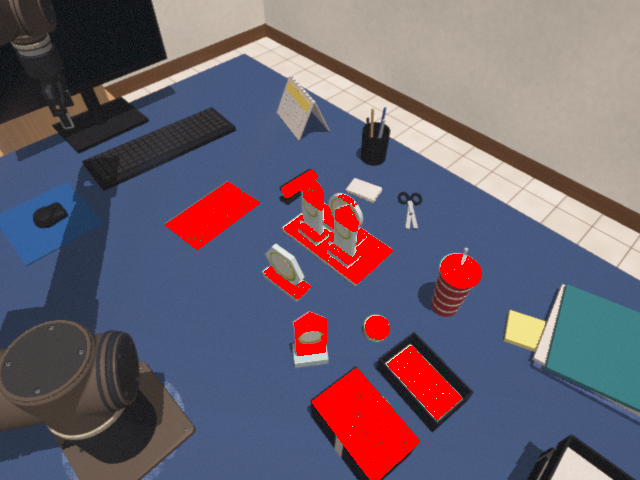

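Run:
```python
from h import *
import plant
print([ (k,getattr(plant,k)) for k in dir(plant) if not k.startswith('_')])
c=read_camera("wrist");R,_=cv2.Rodrigues(np.array(c["rvec"]));print("campos",-R.T@np.array(c["tvec"]).ravel(), "axis",R[2], "xaxis",R[0])
for n in("scene","side"):
    c=read_camera(n);print(n,proj(c,[[.2833,.612,.238]]));cv2.imwrite(f"pics/g{n}.png",cv2.resize(c["img"][80:210,(540 if n=="scene" else 0):][:, :100],None,fx=4,fy=4))
    print(proj(c,[[.57,-.01,.188],[.57,-.01,.018],[.57,.09,.198]]).round(0))
```

```text
[('Unreachable', <class 'plant.Unreachable'>), ('get_state', <function make.<locals>.<lambda> at 0x7f18b25b07c0>), ('read_camera', <function make.<locals>.drawn_camera at 0x7f18b25b02c0>), ('sign_off', <function connect.<locals>.done at 0x7f18b2523920>), ('tips_ahead', 0.008)]
campos [0.2223484  0.63990306 0.37400513] axis [ 0.24376409 -0.11269253 -0.963265  ] xaxis [4.20833544e-01 9.07137802e-01 3.70044074e-04]
scene [[619.27093535 166.59913651]]
[[297. 214.]
 [302. 277.]
 [344. 218.]]
side [[ 70.61291872 118.65752991]]
[[344. 209.]
 [341. 258.]
 [311. 182.]]
```

move_arm(linear=[[0.015,0,0.035],[0.015,-0.02,0.03],[0.02,-0.035,0.02],[0.02,-0.035,0.015],[0.02,-0.035,0.01],[0.02,-0.035,0.01],[0.02,-0.035,0.01],[0.02,-0.035,0.01],[0.02,-0.035,0.01],[0.02,-0.035,0.01],[0.02,-0.035,0.01],[0.01,-0.035,0.01],[0.01,-0.035,0],[0.01,-0.035,0],[0.01,-0.035,0],[0.0,-0.035,0],[0.0,-0.035,0],[0,-0.03,0]], twist=[[0,0,0],[0,0,-4],[0,0,-4],[0,0,-4],[0,0,-4],[0,0,-4],[0,0,-4],[0,0,-4],[0,0,-4],[0,0,-4],[0,0,-4],[0,0,-4],[0,0,-4],[0,0,-4],[0,0,-4],[0,0,-4],[0,0,-2],[0,0,0]], grip=0.5)

```text
time: 2.0
eef_pos: [0.5295, 0.0235, 0.4235]
tcp_rot: [0.703, 0.711, 0.003, 0.001]
contact_force: [0.2, -0.1, -1.1]
opening: 0.5
```

Run:
```python
from h import *
c=read_camera("wrist");cv2.imwrite("pics/w1.png",c["img"])
for n,lo,hi in [("x",0,0)]: pass
print(get_state()["eef_pos"])
```

```text
[0.5296769  0.01899927 0.42337157]
```

View pics/w1.png

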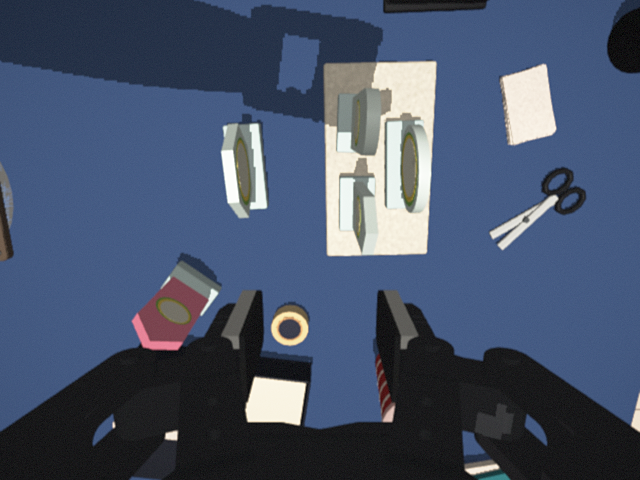

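View pics/gside.png

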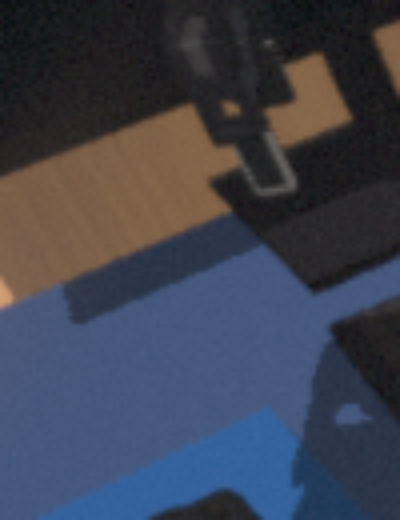

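View pics/gscene.png

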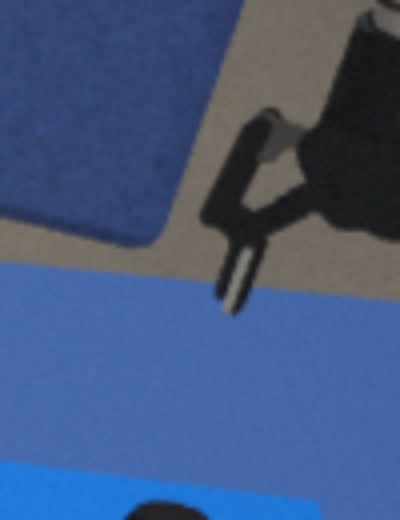

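```bash
cat > m.py <<'E'
from h import *
A=([0,0,0],[180,255,255])
def run(c,L):
    img=c["img"].copy()
    for name,lo,hi,z0,z1,box,zp in L:
        r=blob(c,lo,hi,z0,z1,box,zp)
        if r is None: print(name,None);continue
        m,P,q=r
        print(name,len(P),"c",np.round(q[0],1),"sz",np.round(q[1],1),"ang",round(q[2],1))
        img[m>0]=(0,0,255)
    return img
E
python3 - <<'E'
from m import *
c=read_camera("wrist");W=cloud(c)
print(W[158,345],W[200,345],W[190,392], W[135,370],W[150,425],W[200,370],"desk",W[300,300],"board",W[245,400],W[75,400])
img=run(c,[("board",[0,0,100],[180,90,255],.010,.025,(.48,.75,-.15,.22),.018),
 ("hexfoot",[0,0,100],[180,90,255],.014,.030,(.36,.5,-.08,.15),.022),
 ("footA",[0,0,100],[180,90,255],.033,.047,(.5,.612,.045,.2),.040),
 ("footP",[0,0,100],[180,90,255],.033,.047,(.5,.612,-.15,.045),.040),
 ("footR",[0,0,100],[180,90,255],.033,.047,(.612,.7,-.15,.2),.040),
 ("tape",*A,.014,.03,(.4,.54,-.25,-.12),.024),
 ])
cv2.imwrite("pics/w1m.png",img)
# local edge columns of the board
E
```

```text
[0.56594077 0.04518457 0.0178479 ] [ 0.56577002 -0.0064823   0.03937122] [0.62548428 0.00710933 0.04088774] [0.57507378 0.07834883 0.19396271] [0.6392474  0.06268862 0.13520114] [0.58125641 0.0161582  0.16523997] desk [ 5.05335003e-01 -1.64155828e-01  3.40680265e-04] board [ 0.64488322 -0.0725504   0.01918796] [0.63150219 0.14682569 0.01907471]
board 11454 c [610.8  42.4] sz [139.5 249.2] ang 1.9
hexfoot 1371 c [437.6  36.4] sz [ 46.7 109.8] ang 4.5
footA 890 c [565.1  93.7] sz [22.5 69.2] ang 0.5
footP 952 c [582.2  -6.9] sz [46.1 70.4] ang 0.4
footR 1566 c [640.   43.3] sz [ 45.3 109.8] ang 3.0
tape 1062 c [ 493.  -191.6] sz [52.3 57.5] ang 0.0
```

View pics/w1m.png

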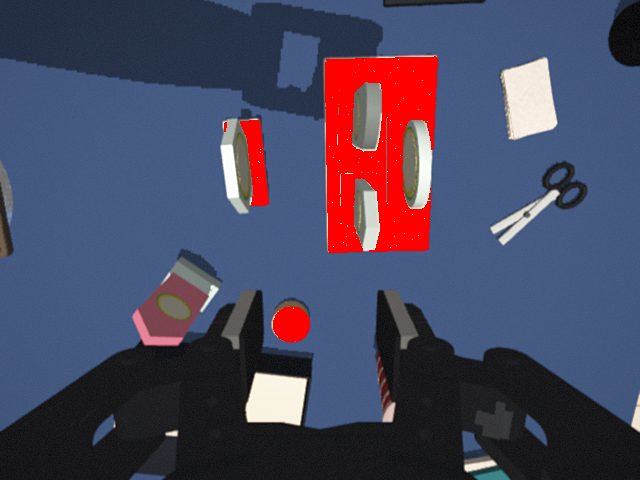

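move_arm(linear=[[0.012,0.018,0],[0.012,0.018,0],[0.012,0.018,0],[0.012,0.018,-0.02],[0,0,-0.03],[0,0,-0.03],[0,0,-0.03],[0,0,-0.02],[0,0,0],[0,0,0]], twist=[[0,0,0],[0,0,0],[0,0,0],[0,0,0],[0,0,0],[0,0,0],[0,0,0],[0,0,0],[0,0,0],[0,0,0]])

```text
time: 2.93
eef_pos: [0.5785, 0.1027, 0.2933]
tcp_rot: [0.704, 0.71, 0.008, 0.004]
contact_force: [-0.2, -0.4, 0.3]
opening: 0.502
```

Run:
```python
from m import *
c=read_camera("wrist");W=cloud(c)
cv2.imwrite("pics/w2.png",c["img"]);s=get_state();print(s["eef_pos"],s["tcp_rot"])
m=(W[...,2]>.18)&(W[...,2]<.205);p=W[m]*1000;print(len(p),np.nanmedian(p,0),np.nanpercentile(p[:,0],[3,97]),np.nanpercentile(p[:,1],[3,97]))
```

```text
[0.57841637 0.102663   0.29325795] [0.70409772 0.71005307 0.00761187 0.00361911]
2008 [577.34674141  95.83376419 193.72981142] [570.83833634 584.8802521 ] [ -5.81824134 120.93256194]
```

View pics/w2.png

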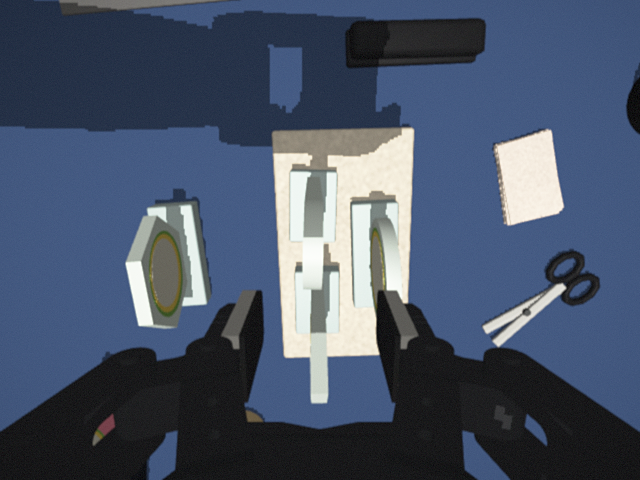

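```bash
cat >> m.py <<'E'
from scipy.spatial.transform import Rotation as Ro
def to(x,y,z,yaw):
    s=get_state();p=np.array([x,y,z])-s["eef_pos"]
    a=np.radians(yaw)
    ty=np.array([np.cos(a),np.sin(a),0]);tz=np.array([0,0,-1.]);tx=np.cross(ty,tz)
    Rd=Ro.from_matrix(np.stack([tx,ty,tz],1));R=Ro.from_quat(s["tcp_rot"])
    print("t",round(s["time"],2),"pos",s["eef_pos"].round(4),"yaw",np.degrees(np.arctan2(R.as_matrix()[1,1],R.as_matrix()[0,1])).round(2),"d",p.round(4),"rot",np.degrees((Rd*R.inv()).as_rotvec()).round(2),"open",round(s["opening"],3),"F",s["contact_force"].round(1))
E
python3 - <<'E'
from m import *
c=read_camera("wrist");W=cloud(c)
run(c,[("board",[0,0,100],[180,90,255],.010,.025,(.48,.75,-.15,.22),.018),
 ("hexfoot",[0,0,100],[180,90,255],.014,.030,(.36,.5,-.08,.15),.022),
 ("footA",[0,0,100],[180,90,255],.033,.047,(.5,.612,.045,.2),.040),
 ("footP",[0,0,100],[180,90,255],.033,.047,(.5,.612,-.15,.045),.040),
 ("footR",[0,0,100],[180,90,255],.033,.047,(.612,.7,-.15,.2),.040)])
to(.579,.095,.157,1)
E
```

```text
board 16050 c [610.7  43. ] sz [139.2 249.2] ang 1.9
hexfoot 2443 c [437.9  37.5] sz [ 46. 111.] ang 5.3
footA 2142 c [577.6  94.5] sz [70.1 45.7] ang 88.7
footP 1757 c [582.5  -5.6] sz [46.  70.6] ang 0.1
footR 2535 c [640.2  44.5] sz [ 46.1 110.8] ang 3.1
t 3.03 pos [0.579  0.1024 0.2944] yaw 0.47 d [ 0.     -0.0074 -0.1374] rot [-0.32  1.04  0.53] open 0.501 F [-0.4  0.2  0.3]
```

move_arm(linear=[[-0.001,-0.008,0],[0,0,-0.03],[0,0,-0.03],[0,0,-0.03],[0,0,-0.03],[0,0,-0.016],[0,0,0]], twist=[[-0.3,1.0,-1.7],[0,0,0],[0,0,0],[0,0,0],[0,0,0],[0,0,0],[0,0,0]])

```text
time: 3.62
eef_pos: [0.5874, 0.0909, 0.1742]
tcp_rot: [0.718, 0.695, 0.01, 0.012]
contact_force: [-0.8, 0.4, -0.2]
opening: 0.497
```

Run:
```python
from m import *
to(.578,.0945,.157,-1.3)
```

```text
t 3.62 pos [0.5874 0.0909 0.1742] yaw -1.86 d [-0.0094  0.0036 -0.0172] rot [0.19 1.81 0.56] open 0.497 F [-0.8  0.4 -0.2]
```

move_arm(linear=[[-0.009,0.003,0],[0,0,-0.009],[0,0,-0.008],[0,0,0]], twist=[[0.2,1.8,0.5],[0,0.2,0],[0,0.2,0],[0,0,0]])

```text
time: 3.95
eef_pos: [0.5832, 0.092, 0.1635]
tcp_rot: [0.717, 0.697, 0.001, 0.001]
contact_force: [-0.6, -0.4, -0.1]
opening: 0.503
```

Run:
```python
from m import *
to(.578,.0945,.157,-1.3)
```

```text
t 3.95 pos [0.5832 0.092  0.1635] yaw -1.6 d [-0.0052  0.0025 -0.0065] rot [0.06 0.17 0.3 ] open 0.503 F [-0.6 -0.4 -0.1]
```

move_arm(linear=[[-0.006,0.003,-0.007],[0,0,0],[0,0,0]], twist=[[0,0.2,0.3],[0,0,0],[0,0,0]])

```text
time: 4.2
eef_pos: [0.5787, 0.0949, 0.1582]
tcp_rot: [0.715, 0.699, 0.001, 0.002]
contact_force: [-0.5, -0.8, 0.5]
opening: 0.501
```

Run:
```python
from m import *
to(.578,.0945,.157,-1.3)
```

```text
t 4.2 pos [0.5787 0.0949 0.1582] yaw -1.34 d [-0.0007 -0.0004 -0.0012] rot [0.08 0.24 0.04] open 0.501 F [-0.5 -0.8  0.5]
```

move_arm(linear=[[0,0,0],[0,0,0],[0,0,0],[0,0,0],[0,0,0],[0,0,0]], twist=[[0,0.2,0],[0,0,0],[0,0,0],[0,0,0],[0,0,0],[0,0,0]], grip=0.0, force=40)

```text
time: 4.7
eef_pos: [0.5786, 0.0952, 0.1586]
tcp_rot: [0.715, 0.699, -0.0, 0.001]
contact_force: [0.7, -0.4, -0.4]
opening: 0.13
```

Run:
```python
from m import *
to(.578,.0945,.157,-1.3);print(get_state()["tcp_rot"])
c=read_camera("scene");cv2.imwrite("pics/s3.png",cv2.resize(c["img"][120:350,220:460],None,fx=2.5,fy=2.5))
to(.578,.0945,.157,-1.3)
```

```text
t 4.7 pos [0.5786 0.0952 0.1586] yaw -1.33 d [-0.0006 -0.0007 -0.0016] rot [0.07 0.06 0.03] open 0.13 F [ 0.7 -0.4 -0.4]
[ 7.15242651e-01  6.98875776e-01 -5.40835799e-05  7.72426309e-04]
t 4.75 pos [0.5786 0.0952 0.1586] yaw -1.32 d [-0.0006 -0.0007 -0.0016] rot [0.07 0.06 0.02] open 0.132 F [0.1 0.1 0.1]
```

View pics/s3.png

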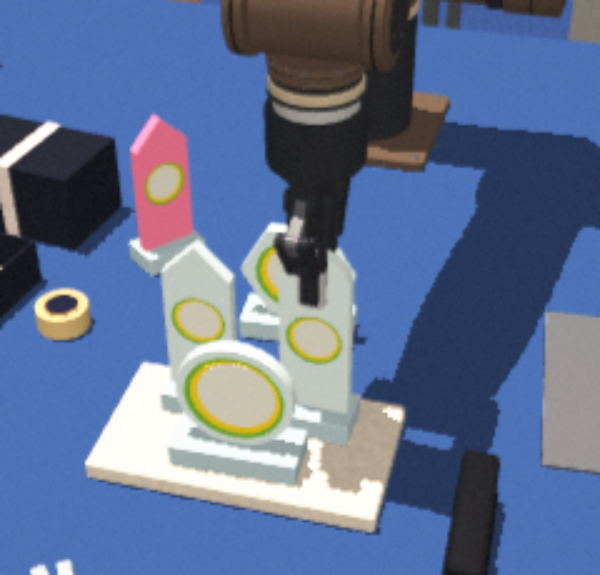

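move_arm(linear=[[0,0,0.03],[0,0,0.03],[0,0.01,0.015],[-0.008,0.025,0],[-0.008,0.028,0],[-0.009,0.028,0],[-0.009,0.028,0],[-0.009,0.028,0],[-0.009,0.028,0],[-0.009,0.028,0],[-0.009,0.025,0],[-0.005,0.015,0],[0,0,0],[0,0,0]], twist=[[0,0,0],[0,0,0],[0,0,0],[0,0,0],[0,0,0],[0,0,0],[0,0,0],[0,0,0],[0,0,0],[0,0,0],[0,0,0],[0,0,0],[0,0,0],[0,0,0]])

```text
time: 5.92
eef_pos: [0.4919, 0.3455, 0.2244]
tcp_rot: [0.717, 0.697, -0.009, -0.004]
contact_force: [-0.4, 0.3, -4.5]
opening: 0.131
```

Run:
```python
from m import *
to(.501,.348,.146,-1.3)
c=read_camera("wrist");cv2.imwrite("pics/w4.png",c["img"])
run(c,[("pad",[0,0,50],[180,60,200],-.006,.014,(.3,.6,.22,.45),.004)])
c=read_camera("side");cv2.imwrite("pics/sd4.png",cv2.resize(c["img"][60:300,100:420],None,fx=2.5,fy=2.5))
```

```text
t 5.92 pos [0.4919 0.3455 0.2244] yaw -1.58 d [ 0.0091  0.0025 -0.0784] rot [ 0.36 -1.09  0.28] open 0.131 F [-0.4  0.3 -4.5]
pad 24767 c [446.4 343.3] sz [220.1 130.3] ang 5.4
```

View pics/w4.png

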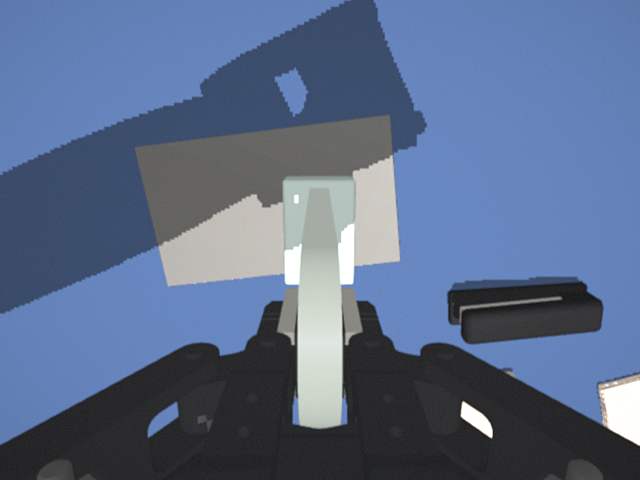

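View pics/sd4.png

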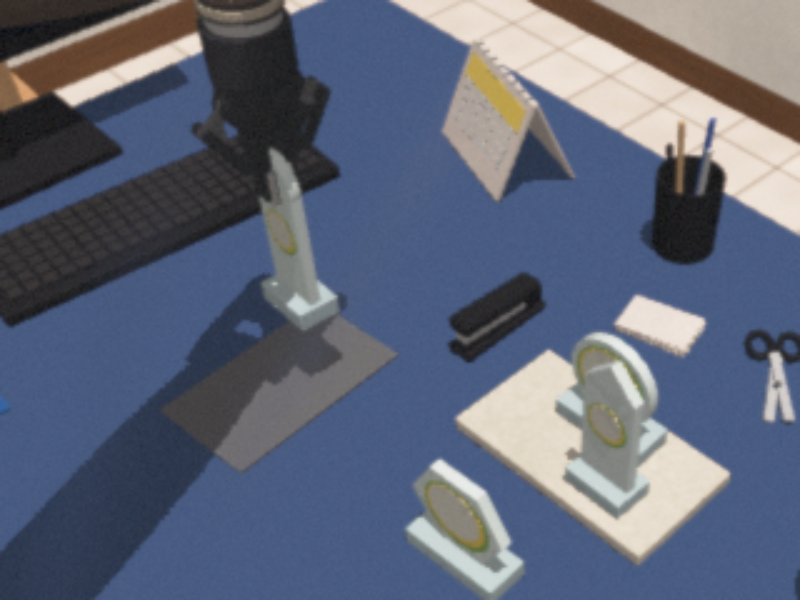

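move_arm(linear=[[0.006,0.003,0],[0,0,-0.02],[0,0,-0.02],[0,0,-0.02],[0,0,0],[0,0,0]], twist=[[0.3,-1,0.3],[0,0.2,0],[0,0.2,0],[0,0.2,0],[0,0,0],[0,0,0]])

```text
time: 6.52
eef_pos: [0.5049, 0.3428, 0.1651]
tcp_rot: [0.718, 0.696, -0.0, -0.001]
contact_force: [0.6, -1.1, -2.4]
opening: 0.136
```

Run:
```python
from m import *
to(.501,.348,.146,-1.3)
```

```text
t 6.52 pos [0.5049 0.3428 0.1651] yaw -1.8 d [-0.0039  0.0052 -0.0191] rot [-0.07 -0.08  0.5 ] open 0.136 F [ 0.6 -1.1 -2.4]
```

move_arm(linear=[[-0.005,0.006,-0.008],[0,0.001,-0.006],[0,0,-0.004],[0,0,0],[0,0,0]], twist=[[0,0,0.4],[0,0,0],[0,0,0],[0,0,0],[0,0,0]])

```text
time: 6.93
eef_pos: [0.5022, 0.3502, 0.1495]
tcp_rot: [0.716, 0.698, 0.003, 0.0]
contact_force: [0.4, 0.2, -3.3]
opening: 0.134
```

Run:
```python
from m import *
to(.501,.348,.1446,-1.3)
```

```text
t 6.93 pos [0.5022 0.3502 0.1495] yaw -1.47 d [-0.0012 -0.0022 -0.0049] rot [-0.22  0.28  0.17] open 0.134 F [ 0.4  0.2 -3.3]
```

move_arm(linear=[[0,0,-0.004],[0,0,-0.002],[0,0,0],[0,0,0]], twist=[[-0.2,0.3,0.2],[0,0,0],[0,0,0],[0,0,0]])

```text
time: 7.27
eef_pos: [0.5032, 0.3509, 0.1448]
tcp_rot: [0.715, 0.7, 0.001, 0.0]
contact_force: [0.5, -0.3, -2.9]
opening: 0.136
```

Run:
```python
from m import *
to(.501,.348,.1446,-1.3)
```

```text
t 7.27 pos [0.5032 0.3509 0.1448] yaw -1.21 d [-0.0022 -0.0029 -0.0002] rot [-0.08  0.14 -0.09] open 0.136 F [ 0.5 -0.3 -2.9]
```

move_arm(linear=[[0,0,-0.002],[0,0,0]], twist=[[-0.1,0.1,0],[0,0,0]])

```text
time: 7.43
eef_pos: [0.504, 0.3515, 0.1453]
tcp_rot: [0.715, 0.7, 0.001, 0.001]
contact_force: [-0.9, -0.1, -2.7]
opening: 0.135
```

Run:
```python
from m import *
to(.501,.348,.1446,-1.3)
c=read_camera("side");cv2.imwrite("pics/sd5.png",cv2.resize(c["img"][100:260,140:300],None,fx=3.5,fy=3.5))
```

```text
t 7.43 pos [0.504  0.3515 0.1453] yaw -1.21 d [-0.003  -0.0035 -0.0007] rot [-0.04  0.14 -0.09] open 0.135 F [-0.9 -0.1 -2.7]
```

View pics/sd5.png

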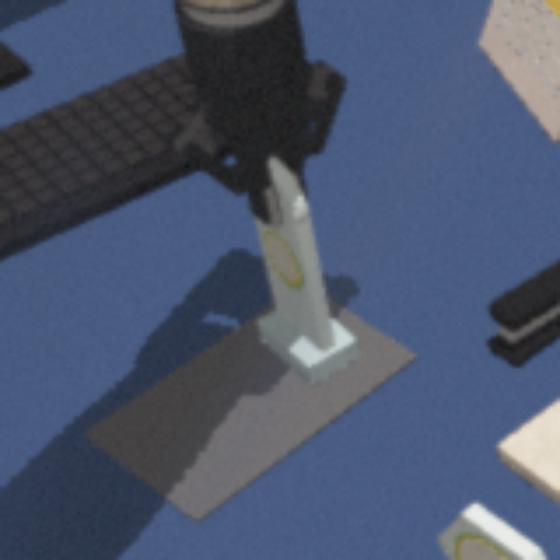

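move_arm(linear=[[0,-0.001,-0.003],[0,0,-0.001],[0,0,-0.001]], twist=[[0,0.1,0],[0,0,0],[0,0,0]])

```text
time: 7.73
eef_pos: [0.5053, 0.3519, 0.1447]
tcp_rot: [0.715, 0.699, 0.003, -0.0]
contact_force: [-2.0, -0.2, 3.9]
opening: 0.134
```

Run:
```python
from m import *
to(.501,.348,.1446,-1.3)
```

```text
t 7.73 pos [0.5053 0.3519 0.1447] yaw -1.24 d [-0.0043 -0.0039 -0.0001] rot [-0.23  0.22 -0.06] open 0.134 F [-2.  -0.2  3.9]
```

move_arm(linear=[[0,0,0],[0,0,0],[0,0,0],[0,0,0]], twist=[[0,0,0],[0,0,0],[0,0,0],[0,0,0]], grip=0.5)

```text
time: 8.07
eef_pos: [0.5064, 0.352, 0.1446]
tcp_rot: [0.715, 0.699, 0.004, 0.001]
contact_force: [0.3, -0.7, -0.5]
opening: 0.499
```

move_arm(linear=[[0,0,0.03],[0,0,0.03],[0,0,0.03],[0,-0.01,0.02],[0.006,-0.03,0],[0.009,-0.04,0],[0.009,-0.04,0],[0.009,-0.04,0],[0.009,-0.04,0],[0.009,-0.04,0],[0.009,-0.04,0],[0.009,-0.04,0],[0.009,-0.03,0],[0.006,-0.015,0],[0,0,0],[0,0,0]], twist=[[0,0,0],[0,0,0],[0,0,0],[0,0,0],[0,0,0],[0,0,0],[0,0,0],[0,0,0],[0,0,0],[0,0,0],[0,0,0],[0,0,0],[0,0,0],[0,0,0],[0,0,0],[0,0,0]])

```text
time: 9.4
eef_pos: [0.5891, -0.0275, 0.258]
tcp_rot: [0.713, 0.701, 0.006, 0.004]
contact_force: [0.3, 0.5, -0.0]
opening: 0.499
```

Run:
```python
from m import *
to(.5825,-.0056,.139,0)
c=read_camera("wrist");cv2.imwrite("pics/w6.png",c["img"])
c2=read_camera("scene");cv2.imwrite("pics/s6.png",cv2.resize(c2["img"][120:350,220:540],None,fx=2.5,fy=2.5))
run(c,[("board",[0,0,100],[180,90,255],.010,.025,(.48,.75,-.15,.22),.018),
 ("footP",[0,0,100],[180,90,255],.033,.047,(.5,.612,-.15,.045),.040),
 ("hexfoot",[0,0,100],[180,90,255],.014,.030,(.36,.5,-.08,.15),.022),
 ("footR",[0,0,100],[180,90,255],.033,.047,(.612,.7,-.15,.2),.040)])
```

```text
t 9.4 pos [ 0.5891 -0.0275  0.258 ] yaw -1.03 d [-0.0066  0.0219 -0.119 ] rot [-0.17  0.82  1.02] open 0.499 F [ 0.3  0.5 -0. ]
board 26464 c [611.   30.7] sz [139.2 224.9] ang 1.8
footP 2497 c [582.2  -6.6] sz [45.8 69.9] ang 0.9
hexfoot 3477 c [443.5  37.1] sz [ 34.5 109.8] ang 4.0
footR 3077 c [636.5  43.8] sz [ 45.3 110.6] ang 7.2
```

View pics/w6.png

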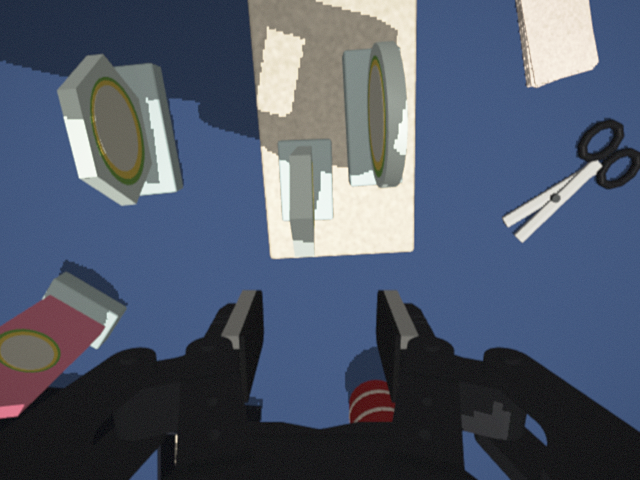

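View pics/s6.png

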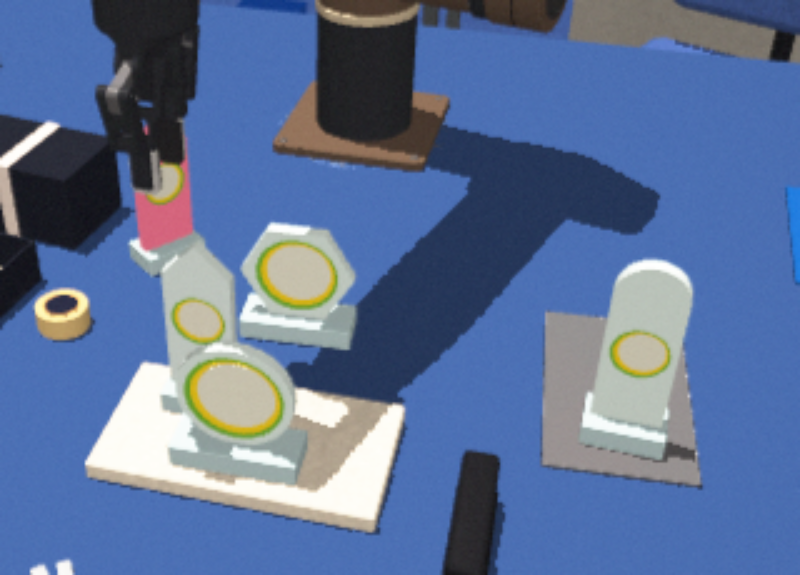

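move_arm(linear=[[-0.006,0.022,0],[0,0,-0.025],[-0.002,0,-0.025],[-0.002,0,-0.025],[-0.002,0,-0.02],[-0.001,0,-0.01],[0,0,0],[0,0,0]], twist=[[-0.2,0.8,1.2],[0,0.2,0],[0,0.2,0],[0,0.2,0],[0,0.2,0],[0,0,0],[0,0,0],[0,0,0]])

```text
time: 10.17
eef_pos: [0.5739, 0.0092, 0.1527]
tcp_rot: [0.699, 0.715, -0.003, -0.003]
contact_force: [1.2, -0.3, 0.4]
opening: 0.503
```

Run:
```python
from m import *
to(.5825,-.0062,.139,0.4)
```

```text
t 10.17 pos [0.5739 0.0092 0.1527] yaw 1.26 d [ 0.0086 -0.0154 -0.0137] rot [-0.03 -0.46 -0.86] open 0.503 F [ 1.2 -0.3  0.4]
```

move_arm(linear=[[0.007,-0.013,-0.006],[0,0,-0.006],[0,0,0],[0,0,0]], twist=[[0,-0.4,-0.7],[0,0,0],[0,0,0],[0,0,0]])

```text
time: 10.5
eef_pos: [0.5842, -0.0042, 0.1444]
tcp_rot: [0.703, 0.711, 0.002, 0.003]
contact_force: [-0.1, -0.1, 0.3]
opening: 0.504
```

Run:
```python
from m import *
to(.5825,-.0062,.139,0.4)
```

```text
t 10.5 pos [ 0.5842 -0.0042  0.1444] yaw 0.6 d [-0.0017 -0.002  -0.0054] rot [ 0.04  0.42 -0.2 ] open 0.504 F [-0.1 -0.1  0.3]
```

move_arm(linear=[[-0.001,-0.001,-0.005],[0,0,0],[0,0,0]], twist=[[0,0.4,-0.2],[0,0,0],[0,0,0]])

```text
time: 10.75
eef_pos: [0.5843, -0.0058, 0.1408]
tcp_rot: [0.705, 0.709, 0.001, 0.001]
contact_force: [0.2, -0.2, -0.6]
opening: 0.499
```

Run:
```python
from m import *
to(.5825,-.0062,.139,0.4)
```

```text
t 10.75 pos [ 0.5843 -0.0058  0.1408] yaw 0.34 d [-0.0018 -0.0004 -0.0018] rot [0.06 0.16 0.06] open 0.499 F [ 0.2 -0.2 -0.6]
```

move_arm(linear=[[-0.002,0,-0.001],[0,0,0],[0,0,0]], twist=[[0,0.1,0],[0,0,0],[0,0,0]])

```text
time: 11.0
eef_pos: [0.5822, -0.0058, 0.1401]
tcp_rot: [0.705, 0.709, 0.0, 0.001]
contact_force: [0.4, 0.3, 0.4]
opening: 0.501
```

move_arm(linear=[[0,0,0],[0,0,0],[0,0,0],[0,0,0],[0,0,0],[0,0,0]], twist=[[0,0,0],[0,0,0],[0,0,0],[0,0,0],[0,0,0],[0,0,0]], grip=0.0, force=40)

```text
time: 11.5
eef_pos: [0.582, -0.0056, 0.1401]
tcp_rot: [0.705, 0.709, 0.0, 0.001]
contact_force: [-0.2, -0.3, 0.9]
opening: 0.133
```

Run:
```python
from m import *
to(.391,.338,.126,0.4)
```

```text
t 11.5 pos [ 0.582  -0.0056  0.1401] yaw 0.35 d [-0.191   0.3436 -0.0141] rot [0.06 0.07 0.05] open 0.133 F [-0.2 -0.3  0.9]
```

move_arm(linear=[[0,0,0.03],[0,0,0.03],[-0.01,0.01,0.015],[-0.02,0.025,0],[-0.02,0.033,0],[-0.02,0.035,0],[-0.02,0.035,0],[-0.02,0.035,0],[-0.02,0.035,0],[-0.02,0.035,0],[-0.02,0.035,0],[-0.013,0.03,0],[-0.006,0.025,0],[-0.002,0.01,0],[0,0,0],[0,0,0]], twist=[[0,0,0],[0,0,0],[0,0,0],[0,0,0],[0,0,0],[0,0,0],[0,0,0],[0,0,0],[0,0,0],[0,0,0],[0,0,0],[0,0,0],[0,0,0],[0,0,0],[0,0,0],[0,0,0]])

```text
time: 12.83
eef_pos: [0.3711, 0.3452, 0.2043]
tcp_rot: [0.707, 0.707, -0.009, -0.005]
contact_force: [-1.4, -0.9, -3.2]
opening: 0.135
```

Run:
```python
from m import *
to(.391,.338,.127,0.4)
```

```text
t 12.83 pos [0.3711 0.3452 0.2043] yaw 0.06 d [ 0.0199 -0.0072 -0.0773] rot [ 0.28 -1.13  0.34] open 0.135 F [-1.4 -0.9 -3.2]
```

move_arm(linear=[[0.014,-0.006,0],[0.003,0,-0.02],[0,0,-0.02],[0,0,-0.015],[0,0,0],[0,0,0]], twist=[[0.3,-1,0.3],[0,0,0],[0,0.2,0],[0,0.2,0],[0,0,0],[0,0,0]])

```text
time: 13.33
eef_pos: [0.3926, 0.3312, 0.147]
tcp_rot: [0.708, 0.707, -0.004, -0.001]
contact_force: [0.0, 0.3, -2.1]
opening: 0.135
```

Run:
```python
from m import *
to(.391,.338,.127,0.4)
c=read_camera("side");cv2.imwrite("pics/sd7.png",cv2.resize(c["img"][100:260,120:300],None,fx=3.5,fy=3.5))
```

```text
t 13.33 pos [0.3926 0.3312 0.147 ] yaw -0.08 d [-0.0016  0.0068 -0.02  ] rot [ 0.23 -0.47  0.48] open 0.135 F [ 0.   0.3 -2.1]
```

View pics/sd7.png

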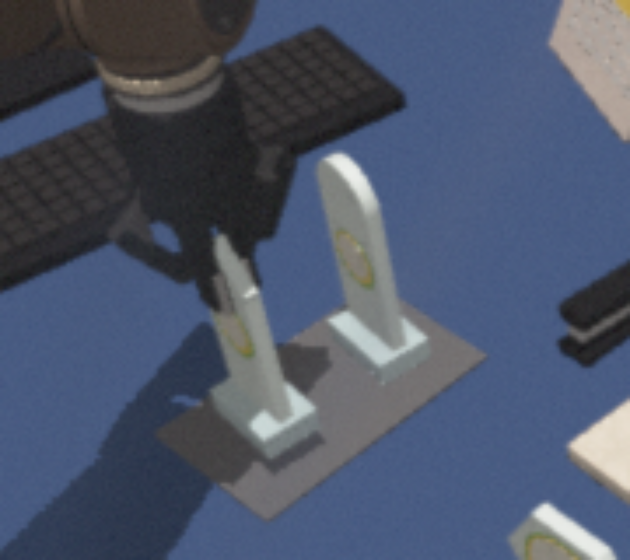

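move_arm(linear=[[-0.001,0.006,-0.008],[0,0,-0.006],[0,0,-0.003],[0,0,0],[0,0,0]], twist=[[0.2,-0.5,0.4],[0,0,0],[0,0,0],[0,0,0],[0,0,0]])

```text
time: 13.8
eef_pos: [0.3935, 0.3376, 0.1316]
tcp_rot: [0.705, 0.709, 0.003, 0.002]
contact_force: [1.2, -0.2, -1.4]
opening: 0.132
```

Run:
```python
from m import *
to(.391,.338,.1265,0.4)
```

```text
t 13.8 pos [0.3935 0.3376 0.1316] yaw 0.28 d [-0.0025  0.0004 -0.0051] rot [-0.11  0.36  0.12] open 0.132 F [ 1.2 -0.2 -1.4]
```

move_arm(linear=[[0,0,-0.004],[0,0,-0.002],[0,0,-0.001],[0,0,-0.001]], twist=[[-0.1,0.4,0.1],[0,0,0],[0,0,0],[0,0,0]])

```text
time: 14.13
eef_pos: [0.3943, 0.3387, 0.1262]
tcp_rot: [0.704, 0.71, 0.0, -0.0]
contact_force: [-2.6, -1.5, 4.5]
opening: 0.138
```

Run:
```python
from m import *
to(.391,.338,.1261,0.4)
```

```text
t 14.13 pos [0.3943 0.3387 0.1262] yaw 0.45 d [-0.0033 -0.0007 -0.0001] rot [-0.05  0.01 -0.05] open 0.138 F [-2.6 -1.5  4.5]
```

move_arm(linear=[[0,0,0],[0,0,0],[0,0,0],[0,0,0]], twist=[[0,0,0],[0,0,0],[0,0,0],[0,0,0]], grip=0.5)

```text
time: 14.47
eef_pos: [0.3963, 0.3398, 0.1279]
tcp_rot: [0.704, 0.71, 0.004, 0.001]
contact_force: [0.4, 0.6, -0.0]
opening: 0.502
```

move_arm(linear=[[0,0,0.03],[0,0,0.03],[0,0,0.03],[0,-0.02,0.015],[0.015,-0.03,0],[0.025,-0.032,0],[0.025,-0.032,0],[0.025,-0.032,0],[0.026,-0.032,0],[0.026,-0.032,0],[0.026,-0.032,0],[0.026,-0.025,0],[0.026,-0.015,0],[0.015,-0.008,0],[0,0,0],[0,0,0]], twist=[[0,0,0],[0,0,0],[0,0,0],[0,0,0],[0,0,0.4],[0,0,0.4],[0,0,0.4],[0,0,0.4],[0,0,0.4],[0,0,0.4],[0,0,0.4],[0,0,0],[0,0,0],[0,0,0],[0,0,0],[0,0,0]])

```text
time: 15.8
eef_pos: [0.6378, 0.0351, 0.2401]
tcp_rot: [0.685, 0.729, 0.009, 0.005]
contact_force: [-0.1, 0.8, 0.1]
opening: 0.503
```

Run:
```python
from m import *
to(.6405,.0436,.107,2.8)
c=read_camera("wrist");cv2.imwrite("pics/w8.png",c["img"])
c2=read_camera("scene");cv2.imwrite("pics/s8.png",cv2.resize(c2["img"][120:350,220:540],None,fx=2.5,fy=2.5))
run(c,[("board",[0,0,100],[180,90,255],.010,.025,(.48,.75,-.15,.22),.018),
 ("footR",[0,0,100],[180,90,255],.033,.047,(.612,.7,-.15,.2),.040)])
```

```text
t 15.8 pos [0.6378 0.0351 0.2401] yaw 3.55 d [ 0.0027  0.0085 -0.1331] rot [-0.31  1.15 -0.75] open 0.503 F [-0.1  0.8  0.1]
board 36025 c [610.9  43.1] sz [139.1 248.8] ang 1.9
footR 4634 c [640.7  44. ] sz [ 45.8 109.3] ang 3.1
```

View pics/w8.png

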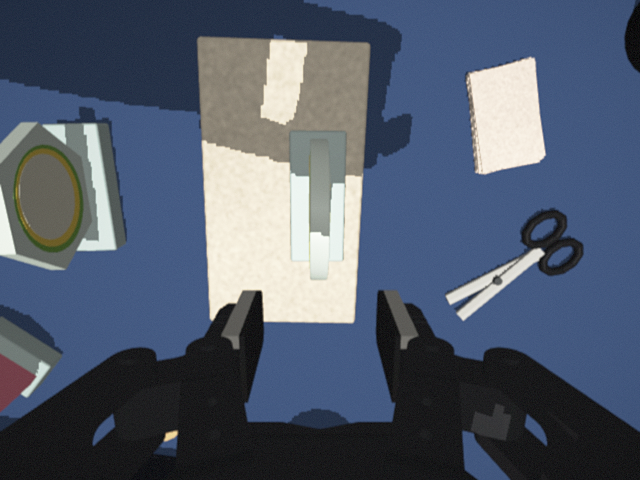

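View pics/s8.png

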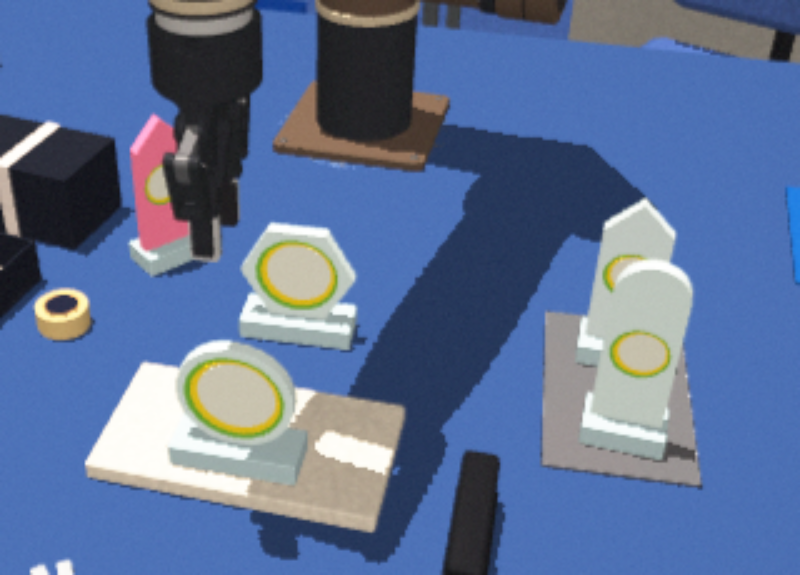

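move_arm(linear=[[0.003,0.006,0],[-0.001,0,-0.03],[-0.001,0,-0.03],[-0.001,0,-0.03],[-0.001,0,-0.02],[0,0,0],[0,0,0]], twist=[[-0.3,1.1,-0.5],[0,0.2,0],[0,0.2,0],[0,0.2,0],[0,0.1,0],[0,0,0],[0,0,0]])

```text
time: 16.48
eef_pos: [0.633, 0.0526, 0.1322]
tcp_rot: [0.685, 0.729, -0.003, -0.003]
contact_force: [-0.1, 0.2, 0.6]
opening: 0.501
```

Run:
```python
from m import *
to(.6405,.044,.107,3.0)
```

```text
t 16.48 pos [0.633  0.0526 0.1322] yaw 3.55 d [ 0.0075 -0.0086 -0.0252] rot [ 0.01 -0.5  -0.55] open 0.501 F [-0.1  0.2  0.6]
```

move_arm(linear=[[0.005,-0.008,-0.008],[0,0,-0.012],[0,0,-0.004],[0,0,0],[0,0,0]], twist=[[0,-0.5,-0.5],[0,0.2,0],[0,0,0],[0,0,0],[0,0,0]])

```text
time: 16.9
eef_pos: [0.6412, 0.0456, 0.112]
tcp_rot: [0.688, 0.726, 0.002, 0.002]
contact_force: [1.1, -0.5, 0.1]
opening: 0.502
```

Run:
```python
from m import *
to(.6405,.044,.107,3.0)
```

```text
t 16.9 pos [0.6412 0.0456 0.112 ] yaw 3.11 d [-0.0007 -0.0016 -0.005 ] rot [ 0.05  0.31 -0.11] open 0.502 F [ 1.1 -0.5  0.1]
```

move_arm(linear=[[-0.002,-0.001,-0.005],[0,0,0],[0,0,0]], twist=[[0,0.3,0],[0,0,0],[0,0,0]])

```text
time: 17.15
eef_pos: [0.6403, 0.0441, 0.1084]
tcp_rot: [0.688, 0.726, 0.001, 0.001]
contact_force: [0.8, -0.5, -0.0]
opening: 0.501
```

move_arm(linear=[[0,0,0],[0,0,0],[0,0,0],[0,0,0],[0,0,0],[0,0,0]], twist=[[0,0,0],[0,0,0],[0,0,0],[0,0,0],[0,0,0],[0,0,0]], grip=0.0, force=50)

```text
time: 17.65
eef_pos: [0.6404, 0.0439, 0.1088]
tcp_rot: [0.688, 0.726, 0.001, 0.002]
contact_force: [1.1, -0.0, 0.4]
opening: 0.13
```

Run:
```python
from m import *
to(.475,-.333,.095,3)
# gift box measures
for n in ("side","scene"):
    c=read_camera(n);W=cloud(c)
    img=run(c,[("rim",[0,0,0],[180,255,110],.042,.06,(.38,.6,-.46,-.21),.050),("floor",[0,0,150],[180,60,255],-.01,.015,(.38,.6,-.46,-.21),.004)])
    cv2.imwrite(f"pics/{n}9.png",cv2.resize(img[(140 if n=="scene" else 300):,(130 if n=="scene" else 340):][:160,:180],None,fx=4,fy=3.5))
```

```text
t 17.65 pos [0.6404 0.0439 0.1088] yaw 3.06 d [-0.1654 -0.3769 -0.0138] rot [ 0.07  0.2  -0.06] open 0.13 F [ 1.1 -0.   0.4]
rim 722 c [ 461.5 -335.5] sz [158.1 100.1] ang 82.9
floor 2470 c [ 473.7 -333.2] sz [143.2  72. ] ang 82.6
rim 419 c [ 473.5 -324.2] sz [165.9 106.9] ang 82.8
floor 307 c [ 438.4 -348.2] sz [102.7  44.2] ang 83.1
```

View pics/side9.png

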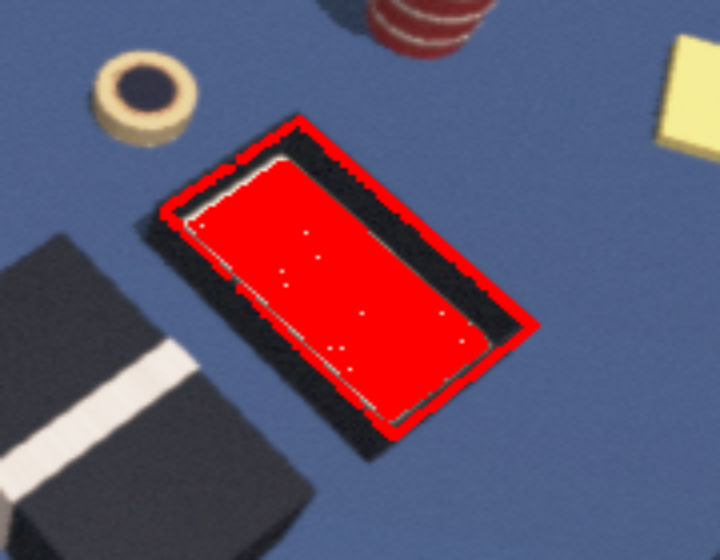

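move_arm(linear=[[0,0,0.03],[0,0,0.03],[-0.01,0,0.03],[-0.02,-0.02,0.01],[-0.02,-0.032,0],[-0.018,-0.034,0],[-0.015,-0.034,0],[-0.014,-0.034,0],[-0.014,-0.034,0],[-0.014,-0.034,0],[-0.014,-0.034,0],[-0.012,-0.034,0],[-0.01,-0.034,0],[-0.006,-0.025,0],[-0.003,-0.012,0],[0,0,0],[0,0,0]], twist=[[0,0,0],[0,0,0],[0,0,0],[0,0,-1],[0,0,-1],[0,0,-1],[0,0,-1],[0,0,-1],[0,0,-1],[0,0,-1],[0,0,-1],[0,0,-1],[0,0,-1],[0,0,0],[0,0,0],[0,0,0],[0,0,0]])

```text
time: 19.17
eef_pos: [0.4521, -0.3263, 0.203]
tcp_rot: [0.75, 0.662, -0.002, -0.006]
contact_force: [-0.3, 0.7, -2.2]
opening: 0.134
```

Run:
```python
from m import *
to(.465,-.332,.096,-7.2)
c=read_camera("wrist")
img=run(c,[("rim",[0,0,0],[180,255,110],.042,.06,(.38,.6,-.46,-.21),.050),("floor",[0,0,100],[180,90,255],-.01,.015,(.38,.6,-.46,-.21),.004),("tape",*A,.014,.03,(.4,.54,-.25,-.12),.024)])
cv2.imwrite("pics/w10.png",img)
c=read_camera("side");cv2.imwrite("pics/sd10.png",c["img"])
```

```text
t 19.17 pos [ 0.4521 -0.3263  0.203 ] yaw -7.15 d [ 0.0129 -0.0057 -0.107 ] rot [-0.38 -0.62 -0.04] open 0.134 F [-0.3  0.7 -2.2]
rim 2912 c [ 465.4 -335. ] sz [157.3  97.8] ang 82.7
floor 6825 c [ 465.9 -335.8] sz [149.8  90.1] ang 82.8
tape 4292 c [ 491.  -199.7] sz [42.3 53.2] ang 82.6
```

View pics/w10.png

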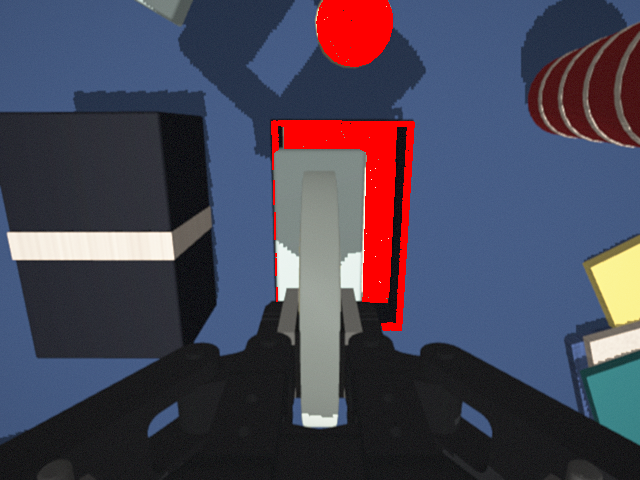

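View pics/sd10.png

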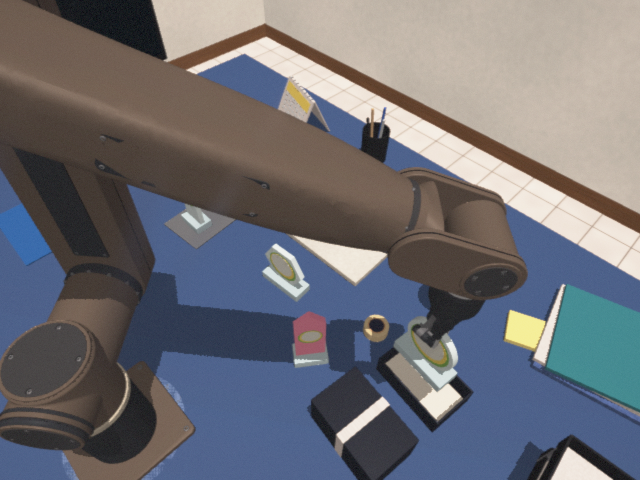

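move_arm(linear=[[0.009,-0.006,0],[0,0,-0.015],[0,0,-0.015],[0,0,0],[0,0,0]], twist=[[-0.4,-0.6,0],[0,0,0],[0,0,0],[0,0,0],[0,0,0]])

```text
time: 19.68
eef_pos: [0.4675, -0.3266, 0.1736]
tcp_rot: [0.746, 0.666, 0.001, 0.003]
contact_force: [-0.2, -0.9, -2.0]
opening: 0.131
```

Run:
```python
from m import *
to(.4655,-.3355,.096,-7.2)
```

```text
t 19.68 pos [ 0.4675 -0.3266  0.1736] yaw -6.51 d [-0.002  -0.0089 -0.0776] rot [ 0.16  0.33 -0.68] open 0.131 F [-0.2 -0.9 -2. ]
```

move_arm(linear=[[-0.002,-0.009,0],[0,0,-0.012],[0,0,-0.008],[0,0,0],[0,0,0]], twist=[[0.2,0.3,-0.7],[0,0,0],[0,0,0],[0,0,0],[0,0,0]])

```text
time: 20.1
eef_pos: [0.4677, -0.3361, 0.1542]
tcp_rot: [0.75, 0.662, 0.001, 0.002]
contact_force: [-0.4, -0.2, -2.4]
opening: 0.134
```

Run:
```python
from m import *
to(.4655,-.3355,.096,-7.2)
```

```text
t 20.1 pos [ 0.4677 -0.3361  0.1542] yaw -7.12 d [-0.0022  0.0006 -0.0582] rot [ 0.1   0.19 -0.08] open 0.134 F [-0.4 -0.2 -2.4]
```

Centred; 20 mm of play each way. Going in.

move_arm(linear=[[-0.003,0,-0.01],[-0.001,0,-0.015],[-0.001,0,-0.015],[-0.001,0,-0.01],[0,0,0],[0,0,0]], twist=[[0.1,0.2,0],[0,0.1,0],[0,0.1,0],[0,0.1,0],[0,0,0],[0,0,0]])

```text
time: 20.6
eef_pos: [0.4608, -0.3367, 0.1016]
tcp_rot: [0.75, 0.662, -0.002, -0.001]
contact_force: [0.1, 0.2, -2.8]
opening: 0.133
```

Run:
```python
from m import *
to(.4655,-.3355,.0948,-7.2)
```

```text
t 20.6 pos [ 0.4608 -0.3367  0.1016] yaw -7.16 d [ 0.0047  0.0012 -0.0068] rot [ 0.07 -0.29 -0.04] open 0.133 F [ 0.1  0.2 -2.8]
```

move_arm(linear=[[0.004,0.001,-0.004],[0,0,-0.002],[0,0,-0.001],[0,0,-0.001],[0,0,-0.001]], twist=[[0.1,-0.3,0],[0,0,0],[0,0,0],[0,0,0],[0,0,0]])

```text
time: 21.02
eef_pos: [0.4665, -0.3368, 0.0948]
tcp_rot: [0.75, 0.662, 0.001, 0.002]
contact_force: [-1.7, 2.2, 3.2]
opening: 0.133
```

Run:
```python
from m import *
to(.4655,-.3355,.0948,-7.2)
```

```text
t 21.02 pos [ 0.4665 -0.3368  0.0948] yaw -7.16 d [-0.001   0.0013 -0.    ] rot [ 0.12  0.21 -0.04] open 0.133 F [-1.7  2.2  3.2]
```

move_arm(linear=[[0,0,0],[0,0,0],[0,0,0],[0,0,0]], twist=[[0,0,0],[0,0,0],[0,0,0],[0,0,0]], grip=0.5)

```text
time: 21.35
eef_pos: [0.4684, -0.3386, 0.0978]
tcp_rot: [0.75, 0.662, 0.001, 0.005]
contact_force: [0.4, 0.6, -0.1]
opening: 0.501
```

move_arm(linear=[[0,0,0.03],[0,0,0.03],[0,0,0.035],[0,0.015,0.025],[0.004,0.035,0.01],[0.004,0.038,0],[0.002,0.038,0],[0,0.038,0],[-0.002,0.038,0],[-0.005,0.038,0],[-0.005,0.038,0],[-0.005,0.038,0],[-0.004,0.03,0],[0,0.015,0],[0,0,0],[0,0,0]], twist=[[0,0,0],[0,0,0],[0,0,0],[0,0,1],[0,0,1.2],[0,0,1.2],[0,0,1.2],[0,0,1.2],[0,0,1.2],[0,0,1.2],[0,0,1.2],[0,0,1.2],[0,0,1.2],[0,0,0],[0,0,0],[0,0,0]])

```text
time: 22.68
eef_pos: [0.4546, 0.0357, 0.2417]
tcp_rot: [0.676, 0.737, 0.006, 0.014]
contact_force: [-0.1, -0.0, -0.3]
opening: 0.499
```

Run:
```python
from m import *
to(.438,.037,.091,4.8)
c=read_camera("wrist")
run(c,[("hexfoot",[0,0,100],[180,90,255],.014,.030,(.36,.5,-.08,.15),.022)])
cv2.imwrite("pics/w11.png",c["img"])
c=read_camera("side");cv2.imwrite("pics/sd11.png",cv2.resize(c["img"][220:460,240:500],None,fx=2.4,fy=2.4))
W=cloud(c);m=(W[...,1]<-.04)&(W[...,1]>-.2)&(W[...,0]>.3)&(W[...,0]<.46)&(W[...,2]>.01)&(W[...,2]<.2);p=W[m];print("pink",np.nanmin(p,0),np.nanmax(p,0))
```

```text
t 22.68 pos [0.4546 0.0357 0.2417] yaw 4.97 d [-0.0166  0.0013 -0.1507] rot [ 0.58  1.69 -0.16] open 0.499 F [-0.1 -0.  -0.3]
hexfoot 3835 c [436.2  37.1] sz [ 45.5 109.4] ang 4.8
pink [ 0.30871138 -0.17261637  0.0100154 ] [ 0.38310854 -0.09649112  0.1715219 ]
```

View pics/w11.png

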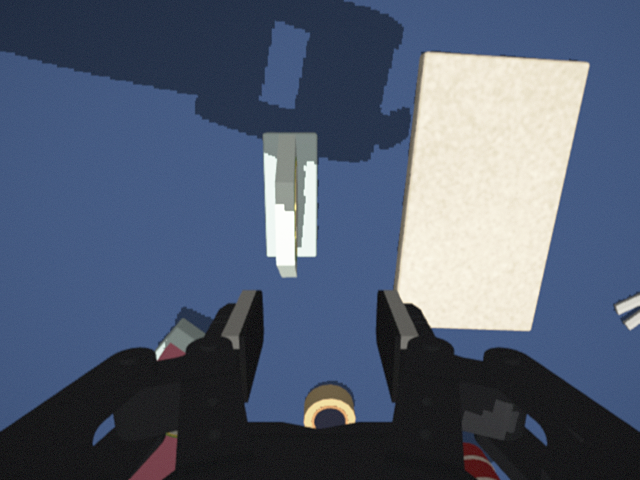

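View pics/sd11.png

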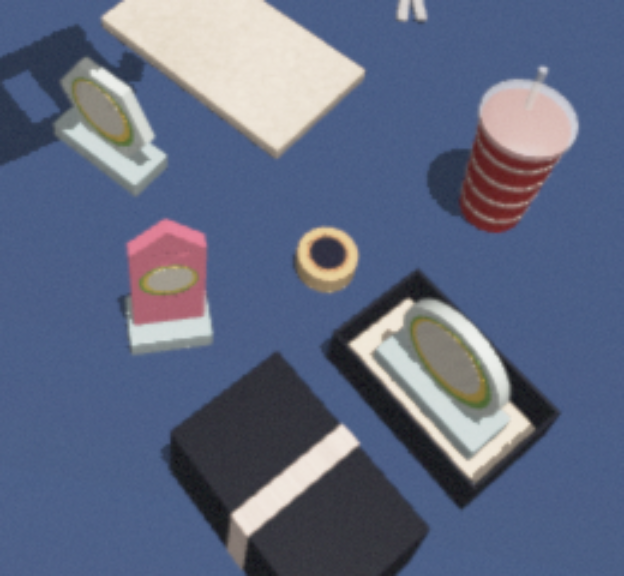

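move_arm(linear=[[-0.012,0.001,0],[-0.003,0,-0.025],[-0.002,0,-0.03],[-0.002,0,-0.03],[-0.001,0,-0.025],[0,0,0],[0,0,0]], twist=[[0.6,1.6,0],[0,0.2,0],[0,0.2,0],[0,0.2,0],[0,0.2,0],[0,0,0],[0,0,0]])

```text
time: 23.37
eef_pos: [0.4378, 0.0265, 0.1317]
tcp_rot: [0.682, 0.731, -0.003, -0.001]
contact_force: [0.0, 0.1, 1.6]
opening: 0.499
```

Run:
```python
from m import *
to(.437,.0372,.091,4.9)
```

```text
t 23.37 pos [0.4378 0.0265 0.1317] yaw 4.02 d [-0.0008  0.0107 -0.0407] rot [ 0.15 -0.33  0.88] open 0.499 F [0.  0.1 1.6]
```

move_arm(linear=[[0,0.009,-0.006],[0,0,-0.015],[-0.001,0,-0.012],[0,0,0],[0,0,0]], twist=[[0.2,-0.3,0.8],[0,0.1,0],[0,0.1,0],[0,0,0],[0,0,0]])

```text
time: 23.78
eef_pos: [0.4429, 0.0344, 0.1047]
tcp_rot: [0.677, 0.736, 0.003, 0.004]
contact_force: [1.2, 0.1, 0.1]
opening: 0.499
```

Run:
```python
from m import *
to(.437,.0372,.091,4.9)
```

```text
t 23.78 pos [0.4429 0.0344 0.1047] yaw 4.71 d [-0.0059  0.0028 -0.0137] rot [-0.    0.58  0.19] open 0.499 F [1.2 0.1 0.1]
```

move_arm(linear=[[-0.006,0.003,-0.006],[0,0,-0.007],[0,0,0],[0,0,0]], twist=[[0,0.6,0.2],[0,0.1,0],[0,0,0],[0,0,0]])

```text
time: 24.12
eef_pos: [0.4394, 0.0377, 0.0949]
tcp_rot: [0.676, 0.737, 0.001, 0.002]
contact_force: [0.2, -0.1, -0.1]
opening: 0.498
```

Run:
```python
from m import *
to(.437,.0372,.091,4.9)
```

```text
t 24.12 pos [0.4394 0.0377 0.0949] yaw 4.97 d [-0.0024 -0.0005 -0.0039] rot [ 0.05  0.28 -0.07] open 0.498 F [ 0.2 -0.1 -0.1]
```

move_arm(linear=[[-0.003,0,-0.004],[0,0,0],[0,0,0]], twist=[[0,0.3,0],[0,0,0],[0,0,0]])

```text
time: 24.37
eef_pos: [0.4366, 0.0377, 0.0911]
tcp_rot: [0.676, 0.737, -0.0, 0.0]
contact_force: [0.2, -0.9, -1.0]
opening: 0.5
```

move_arm(linear=[[0,0,0],[0,0,0],[0,0,0],[0,0,0],[0,0,0],[0,0,0]], twist=[[0,0,0],[0,0,0],[0,0,0],[0,0,0],[0,0,0],[0,0,0]], grip=0.0, force=50)

```text
time: 24.87
eef_pos: [0.4364, 0.0377, 0.091]
tcp_rot: [0.676, 0.737, -0.0, 0.0]
contact_force: [-0.6, 0.2, -0.4]
opening: 0.13
```

Run:
```python
from m import *
to(.6405,.044,.110,1.9)
c=read_camera("wrist")
img=run(c,[("hexfoot",[0,0,100],[180,90,255],.014,.030,(.36,.5,-.08,.15),.022)])
cv2.imwrite("pics/w12.png",img)
```

```text
t 24.87 pos [0.4364 0.0377 0.091 ] yaw 4.98 d [0.2041 0.0063 0.019 ] rot [ 0.05  0.   -3.08] open 0.13 F [-0.6  0.2 -0.4]
hexfoot 7383 c [435.8  52.5] sz [45.7 79.4] ang 4.9
```

View pics/w12.png

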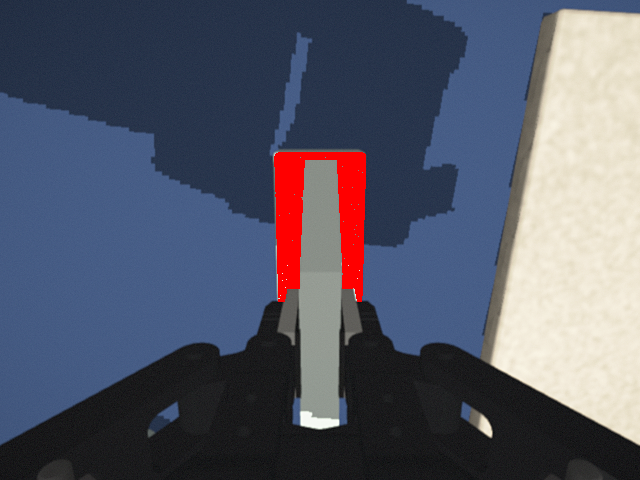

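move_arm(linear=[[0,0,0.03],[0,0,0.03],[0.012,0,0.01],[0.025,0,0],[0.028,0,0],[0.028,0.001,0],[0.028,0.001,0],[0.028,0.001,0],[0.028,0.001,0],[0.02,0.001,0],[0.008,0,0],[0,0,0],[0,0,0]], twist=[[0,0,0],[0,0,0],[0,0,-0.5],[0,0,-0.5],[0,0,-0.5],[0,0,-0.5],[0,0,-0.5],[0,0,-0.5],[0,0,0],[0,0,0],[0,0,0],[0,0,0],[0,0,0]])

```text
time: 26.0
eef_pos: [0.642, 0.0441, 0.1533]
tcp_rot: [0.696, 0.718, -0.006, -0.008]
contact_force: [-0.0, 0.6, -1.8]
opening: 0.136
```

Run:
```python
from m import *
to(.6408,.0445,.110,1.9)
```

```text
t 26.0 pos [0.642  0.0441 0.1533] yaw 1.81 d [-0.0012  0.0004 -0.0433] rot [-0.11 -1.16  0.09] open 0.136 F [-0.   0.6 -1.8]
```

move_arm(linear=[[-0.001,0,0],[0,0,-0.01],[0,0,-0.01],[0,0,-0.005],[0,0,0],[0,0,0]], twist=[[-0.1,-1.1,0],[0,0.1,0],[0,0.1,0],[0,0,0],[0,0,0],[0,0,0]])

```text
time: 26.5
eef_pos: [0.6345, 0.0444, 0.1237]
tcp_rot: [0.696, 0.718, -0.003, -0.004]
contact_force: [-0.6, 0.4, -1.8]
opening: 0.131
```

Run:
```python
from m import *
to(.6408,.0445,.109,1.9)
```

```text
t 26.5 pos [0.6345 0.0444 0.1237] yaw 1.82 d [ 0.0063  0.0001 -0.0147] rot [-0.03 -0.58  0.08] open 0.131 F [-0.6  0.4 -1.8]
```

move_arm(linear=[[0.006,0,-0.004],[0,0,-0.005],[0,0,0],[0,0,0]], twist=[[0,-0.6,0.1],[0,0,0],[0,0,0],[0,0,0]])

```text
time: 26.83
eef_pos: [0.6413, 0.0444, 0.1141]
tcp_rot: [0.695, 0.719, 0.001, 0.001]
contact_force: [0.4, 0.4, -1.7]
opening: 0.135
```

Run:
```python
from m import *
to(.6408,.0445,.109,1.9)
```

```text
t 26.83 pos [0.6413 0.0444 0.1141] yaw 1.93 d [-0.0005  0.0001 -0.0051] rot [-0.02  0.13 -0.03] open 0.135 F [ 0.4  0.4 -1.7]
```

Run:
```python
from m import *
c=read_camera("wrist")
img=run(c,[("hexfoot",[0,0,100],[180,90,255],.036,.054,(.60,.69,-.03,.15),.0451),
("board",[0,0,100],[180,90,255],.010,.025,(.48,.75,-.15,.22),.018)])
cv2.imwrite("pics/w13.png",img)
```

```text
hexfoot 7440 c [641.6  59.4] sz [45.7 79.4] ang 1.8
board 64229 c [610.7  43.6] sz [138.5 247.6] ang 1.9
```

View pics/w13.png

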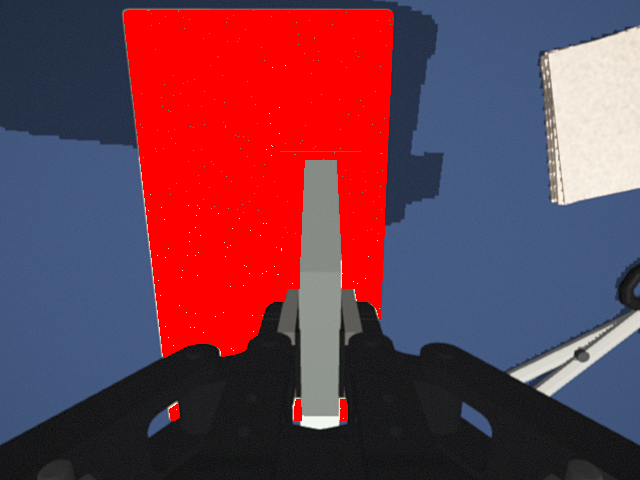

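move_arm(linear=[[-0.001,0,-0.003],[0,0,-0.002],[0,0,-0.001],[0,0,-0.001]], twist=[[0,0.1,0],[0,0,0],[0,0,0],[0,0,0]])

```text
time: 27.22
eef_pos: [0.641, 0.0445, 0.109]
tcp_rot: [0.695, 0.719, 0.001, 0.0]
contact_force: [-2.8, 0.2, 5.4]
opening: 0.134
```

Run:
```python
from m import *
to(.6408,.0445,.109,1.9)
```

```text
t 27.22 pos [0.641  0.0445 0.109 ] yaw 1.94 d [-0.0002 -0.     -0.    ] rot [-0.01  0.08 -0.04] open 0.134 F [-2.8  0.2  5.4]
```

move_arm(linear=[[0,0,0],[0,0,0],[0,0,0],[0,0,0]], twist=[[0,0,0],[0,0,0],[0,0,0],[0,0,0]], grip=0.5)

```text
time: 27.55
eef_pos: [0.6427, 0.0443, 0.1109]
tcp_rot: [0.695, 0.719, 0.002, 0.003]
contact_force: [-0.2, -0.1, -0.0]
opening: 0.505
```

move_arm(linear=[[0,0,0.03],[0,0,0.035],[0,0,0.035],[0,0,0.035],[0,0,0],[0,0,0]], twist=[[0,0,0],[0,0,0],[0,0,0],[0,0,0],[0,0,0],[0,0,0]])

```text
time: 28.05
eef_pos: [0.6398, 0.0443, 0.2485]
tcp_rot: [0.695, 0.719, 0.001, 0.001]
contact_force: [0.6, -0.4, -0.8]
opening: 0.5
```

Run:
```python
from m import *
to(.3943,.3387,.25,.45)
c=read_camera("wrist")
img=run(c,[("hexfoot",[0,0,100],[180,90,255],.033,.047,(.60,.7,-.05,.15),.040),
("board",[0,0,100],[180,90,255],.010,.025,(.48,.75,-.15,.22),.018)])
cv2.imwrite("pics/w14.png",c["img"])
```

```text
t 28.05 pos [0.6398 0.0443 0.2485] yaw 1.91 d [-0.2455  0.2944  0.0015] rot [-0.01  0.11 -1.46] open 0.5 F [ 0.6 -0.4 -0.8]
hexfoot 4259 c [642.5  44.3] sz [ 45.8 108.8] ang 1.7
board 33301 c [610.9  43.1] sz [139.1 247.8] ang 1.9
```

View pics/w14.png

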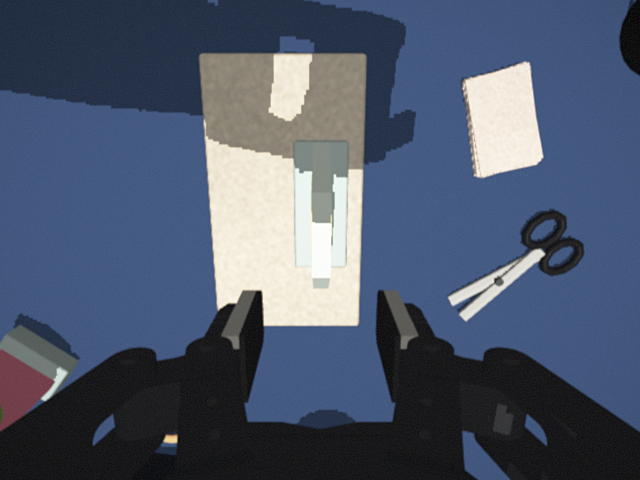

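move_arm(linear=[[-0.008,0.01,0.01],[-0.02,0.028,0],[-0.024,0.03,0],[-0.026,0.03,0],[-0.026,0.03,0],[-0.026,0.03,0],[-0.026,0.03,0],[-0.026,0.03,0],[-0.025,0.03,0],[-0.02,0.025,0],[-0.01,0.015,0],[0,0,0],[0,0,0]], twist=[[0,0,0],[0,0,-0.3],[0,0,-0.3],[0,0,-0.3],[0,0,-0.3],[0,0,0],[0,0,0],[0,0,0],[0,0,0],[0,0,0],[0,0,0],[0,0,0],[0,0,0]])

```text
time: 29.18
eef_pos: [0.385, 0.3377, 0.2404]
tcp_rot: [0.705, 0.709, -0.009, -0.004]
contact_force: [0.0, 0.4, 0.1]
opening: 0.5
```

Run:
```python
from m import *
to(.3943,.3387,.1262,.45)
c=read_camera("wrist")
img=run(c,[("footP",[0,0,100],[180,90,255],.018,.034,(.34,.44,.27,.41),.026),("footA",[0,0,100],[180,90,255],.018,.034,(.45,.56,.27,.41),.026)])
cv2.imwrite("pics/w15.png",img)
```

```text
t 29.18 pos [0.385  0.3377 0.2404] yaw 0.34 d [ 0.0093  0.001  -0.1142] rot [ 0.42 -1.08  0.11] open 0.5 F [0.  0.4 0.1]
footP 2605 c [395.8 338.2] sz [45.4 69.6] ang 0.1
footA 2298 c [505.6 351.5] sz [69.9 47.4] ang 88.5
```

View pics/w15.png

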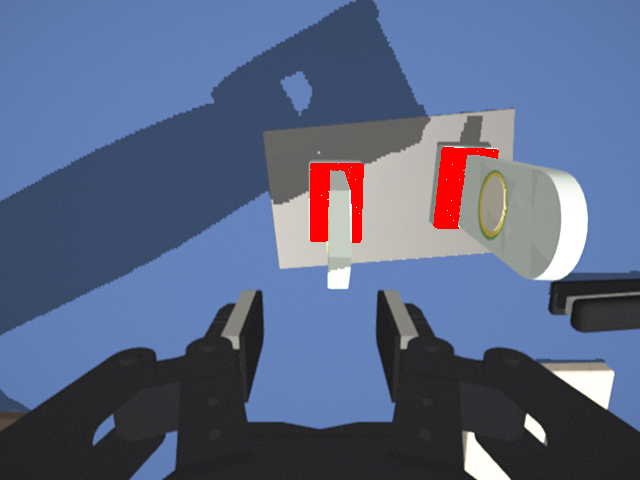

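move_arm(linear=[[0.007,0.001,0],[0.002,0,-0.025],[0,0,-0.025],[-0.001,0,-0.025],[-0.001,0,-0.012],[0,0,0],[0,0,0]], twist=[[0.4,-1,0],[0,0.1,0],[0,0.2,0],[0,0.2,0],[0,0.2,0],[0,0,0],[0,0,0]])

```text
time: 29.82
eef_pos: [0.4014, 0.3325, 0.1507]
tcp_rot: [0.709, 0.705, -0.001, -0.002]
contact_force: [0.2, -0.1, 0.8]
opening: 0.501
```

Run:
```python
from m import *
to(.3952,.3387,.1262,.35)
```

```text
t 29.82 pos [0.4014 0.3325 0.1507] yaw -0.39 d [-0.0062  0.0062 -0.0245] rot [-0.09 -0.28  0.74] open 0.501 F [ 0.2 -0.1  0.8]
```

move_arm(linear=[[-0.006,0.006,-0.005],[0,0,-0.01],[0,0,-0.006],[0,0,0],[0,0,0]], twist=[[-0.1,-0.3,0.7],[0,0,0],[0,0,0],[0,0,0],[0,0,0]])

```text
time: 30.23
eef_pos: [0.3982, 0.3399, 0.1322]
tcp_rot: [0.705, 0.709, 0.004, 0.002]
contact_force: [0.3, -0.1, -0.1]
opening: 0.499
```

Run:
```python
from m import *
to(.3952,.3387,.1262,.35)
```

```text
t 30.23 pos [0.3982 0.3399 0.1322] yaw 0.31 d [-0.003  -0.0012 -0.006 ] rot [-0.2   0.48  0.04] open 0.499 F [ 0.3 -0.1 -0.1]
```

move_arm(linear=[[-0.004,-0.002,-0.006],[0,0,0],[0,0,0]], twist=[[-0.2,0.5,0],[0,0,0],[0,0,0]])

```text
time: 30.48
eef_pos: [0.3943, 0.3383, 0.1268]
tcp_rot: [0.705, 0.709, 0.001, 0.0]
contact_force: [0.2, -0.1, -0.4]
opening: 0.5
```

Run:
```python
from m import *
to(.3952,.3387,.1262,.35)
```

```text
t 30.48 pos [0.3943 0.3383 0.1268] yaw 0.35 d [ 0.0009  0.0004 -0.0006] rot [-0.04  0.05 -0.  ] open 0.5 F [ 0.2 -0.1 -0.4]
```

move_arm(linear=[[0,0,0],[0,0,0],[0,0,0],[0,0,0],[0,0,0],[0,0,0]], twist=[[0,0,0],[0,0,0],[0,0,0],[0,0,0],[0,0,0],[0,0,0]], grip=0.0, force=40)

```text
time: 30.98
eef_pos: [0.3944, 0.3384, 0.1271]
tcp_rot: [0.705, 0.709, 0.001, 0.0]
contact_force: [0.5, -0.7, -0.2]
opening: 0.134
```

move_arm(linear=[[0,0,0.03],[0,0,0.03],[0,-0.015,0.03],[0.005,-0.03,0.01],[0.012,-0.035,0],[0.018,-0.035,0],[0.022,-0.035,0],[0.022,-0.035,0],[0.022,-0.035,0],[0.022,-0.035,0],[0.022,-0.035,0],[0.016,-0.025,0],[0.01,-0.015,0],[0.005,-0.006,0],[0,0,0],[0,0,0]], twist=[[0,0,0],[0,0,0],[0,0,0],[0,0,0],[0,0,0],[0,0,0],[0,0,0],[0,0,0],[0,0,0],[0,0,0],[0,0,0],[0,0,0],[0,0,0],[0,0,0],[0,0,0],[0,0,0]])

```text
time: 32.32
eef_pos: [0.5632, -0.0136, 0.2189]
tcp_rot: [0.704, 0.711, -0.008, -0.006]
contact_force: [-0.6, -0.4, -3.0]
opening: 0.13
```

Run:
```python
from m import *
to(.582,-.006,.1407,.35)
```

```text
t 32.32 pos [ 0.5632 -0.0136  0.2189] yaw 0.57 d [ 0.0188  0.0076 -0.0782] rot [ 0.16 -1.12 -0.22] open 0.13 F [-0.6 -0.4 -3. ]
```

move_arm(linear=[[0.012,0.006,0],[0.003,0,-0.018],[0,0,-0.018],[0,0,-0.01],[0,0,0],[0,0,0]], twist=[[0.2,-1,-0.2],[0,0.1,0],[0,0.2,0],[0,0.1,0],[0,0,0],[0,0,0]])

```text
time: 32.82
eef_pos: [0.5785, 0.0024, 0.1718]
tcp_rot: [0.702, 0.712, 0.0, -0.003]
contact_force: [0.3, 0.5, -2.1]
opening: 0.139
```

Run:
```python
from m import *
to(.582,-.006,.1411,.35)
```

```text
t 32.82 pos [0.5785 0.0024 0.1718] yaw 0.82 d [ 0.0035 -0.0084 -0.0307] rot [-0.28 -0.25 -0.47] open 0.139 F [ 0.3  0.5 -2.1]
```

move_arm(linear=[[0.003,-0.007,-0.006],[0.001,0,-0.01],[0,0,-0.006],[0,0,0],[0,0,0]], twist=[[-0.3,-0.2,-0.4],[0,0,0],[0,0,0],[0,0,0],[0,0,0]])

```text
time: 33.23
eef_pos: [0.5841, -0.0039, 0.1505]
tcp_rot: [0.704, 0.71, 0.001, 0.002]
contact_force: [1.3, 0.1, -3.3]
opening: 0.134
```

Run:
```python
from m import *
to(.582,-.006,.1411,.35)
```

```text
t 33.23 pos [ 0.5841 -0.0039  0.1505] yaw 0.48 d [-0.0021 -0.0021 -0.0094] rot [ 0.07  0.25 -0.13] open 0.134 F [ 1.3  0.1 -3.3]
```

move_arm(linear=[[-0.002,-0.002,-0.004],[0,0,-0.002],[0,0,0],[0,0,0]], twist=[[0,0.2,-0.1],[0,0,0],[0,0,0],[0,0,0]])

```text
time: 33.57
eef_pos: [0.5823, -0.0067, 0.1445]
tcp_rot: [0.705, 0.709, -0.0, 0.001]
contact_force: [0.0, 0.2, -3.2]
opening: 0.136
```

Run:
```python
from m import *
to(.582,-.006,.1411,.35)
```

```text
t 33.57 pos [ 0.5823 -0.0067  0.1445] yaw 0.31 d [-0.0003  0.0007 -0.0034] rot [0.08 0.08 0.04] open 0.136 F [ 0.   0.2 -3.2]
```

move_arm(linear=[[0,0.0005,-0.002],[0,0,-0.002],[0,0,-0.001],[0,0,-0.001]], twist=[[0,0,0],[0,0,0],[0,0,0],[0,0,0]])

```text
time: 33.9
eef_pos: [0.5832, -0.0065, 0.1411]
tcp_rot: [0.705, 0.709, 0.0, 0.002]
contact_force: [-2.9, -0.8, 2.9]
opening: 0.131
```

Run:
```python
from m import *
to(.582,-.006,.1411,.35)
```

```text
t 33.9 pos [ 0.5832 -0.0065  0.1411] yaw 0.31 d [-0.0012  0.0005 -0.    ] rot [0.12 0.18 0.04] open 0.131 F [-2.9 -0.8  2.9]
```

move_arm(linear=[[0,0,0],[0,0,0],[0,0,0],[0,0,0]], twist=[[0,0,0],[0,0,0],[0,0,0],[0,0,0]], grip=0.5)

```text
time: 34.23
eef_pos: [0.5853, -0.0067, 0.1429]
tcp_rot: [0.705, 0.709, 0.002, 0.004]
contact_force: [-0.1, -0.1, 0.2]
opening: 0.496
```

move_arm(linear=[[0,0,0.03],[0,0,0.035],[0,0,0.035],[0,0.02,0.015],[-0.004,0.035,0],[-0.008,0.037,0],[-0.009,0.037,0],[-0.009,0.037,0],[-0.009,0.037,0],[-0.009,0.037,0],[-0.009,0.037,0],[-0.009,0.037,0],[-0.007,0.025,0],[-0.002,0.012,0],[0,0,0],[0,0,0]], twist=[[0,0,0],[0,0,0],[0,0,0],[0,0,-0.3],[0,0,-0.3],[0,0,-0.3],[0,0,-0.3],[0,0,-0.3],[0,0,0],[0,0,0],[0,0,0],[0,0,0],[0,0,0],[0,0,0],[0,0,0],[0,0,0]])

```text
time: 35.57
eef_pos: [0.5054, 0.3586, 0.2662]
tcp_rot: [0.717, 0.697, 0.008, 0.008]
contact_force: [0.1, -0.9, -0.4]
opening: 0.502
```

Run:
```python
from m import *
to(.5053,.3519,.1447,-1.25)
c=read_camera("wrist")
img=run(c,[("footA",[0,0,100],[180,90,255],.018,.034,(.45,.56,.27,.41),.026)])
cv2.imwrite("pics/w16.png",img)
c2=read_camera("scene");cv2.imwrite("pics/s16.png",cv2.resize(c2["img"][120:350,220:540],None,fx=2.5,fy=2.5))
```

```text
t 35.57 pos [0.5054 0.3586 0.2662] yaw -1.57 d [-1.000e-04 -6.700e-03 -1.215e-01] rot [-0.05  1.28  0.32] open 0.502 F [ 0.1 -0.9 -0.4]
footA 2286 c [507.  351.4] sz [69.8 45.8] ang 88.5
```

View pics/s16.png

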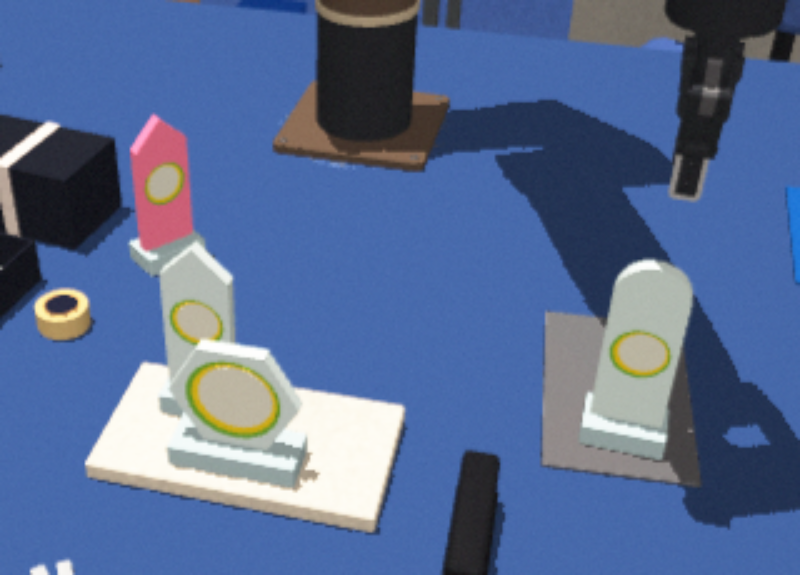

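View pics/w16.png

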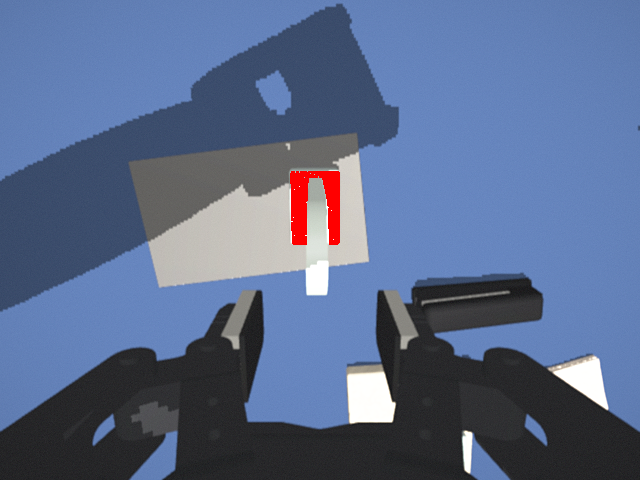

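move_arm(linear=[[0.001,-0.006,0],[0,0,-0.025],[-0.001,0,-0.025],[-0.001,0,-0.025],[-0.001,0,-0.014],[0,0,0],[0,0,0]], twist=[[0,1.2,0.2],[0,0.2,0],[0,0.2,0],[0,0.2,0],[0,0.1,0],[0,0,0],[0,0,0]])

```text
time: 36.25
eef_pos: [0.5106, 0.3395, 0.1777]
tcp_rot: [0.721, 0.693, -0.003, -0.004]
contact_force: [0.0, 0.2, 0.8]
opening: 0.499
```

Run:
```python
from m import *
to(.506,.3519,.145,-1.4)
```

```text
t 36.25 pos [0.5106 0.3395 0.1777] yaw -2.28 d [-0.0046  0.0124 -0.0327] rot [-0.04 -0.57  0.88] open 0.499 F [0.  0.2 0.8]
```

move_arm(linear=[[-0.005,0.011,-0.006],[-0.001,0.001,-0.012],[0,0,-0.008],[0,0,0],[0,0,0]], twist=[[0,-0.5,0.8],[0,0,0],[0,0,0],[0,0,0],[0,0,0]])

```text
time: 36.67
eef_pos: [0.5067, 0.353, 0.1541]
tcp_rot: [0.716, 0.698, 0.004, 0.001]
contact_force: [-0.0, 0.6, 0.2]
opening: 0.499
```

Run:
```python
from m import *
to(.506,.3519,.145,-1.4)
```

```text
t 36.67 pos [0.5067 0.353  0.1541] yaw -1.45 d [-0.0007 -0.0011 -0.0091] rot [-0.22  0.36  0.05] open 0.499 F [-0.   0.6  0.2]
```

move_arm(linear=[[-0.001,-0.001,-0.006],[-0.001,0,-0.004],[0,0,0],[0,0,0]], twist=[[-0.2,0.4,0],[0,0,0],[0,0,0],[0,0,0]])

```text
time: 37.0
eef_pos: [0.5049, 0.3527, 0.1442]
tcp_rot: [0.716, 0.699, 0.0, -0.0]
contact_force: [-0.9, -0.5, -0.4]
opening: 0.495
```

Run:
```python
from m import *
to(.506,.3519,.145,-1.4)
```

```text
t 37.0 pos [0.5049 0.3527 0.1442] yaw -1.39 d [ 0.0011 -0.0008  0.0008] rot [-0.04  0.02 -0.01] open 0.495 F [-0.9 -0.5 -0.4]
```

move_arm(linear=[[0,0,0],[0,0,0],[0,0,0],[0,0,0],[0,0,0],[0,0,0]], twist=[[0,0,0],[0,0,0],[0,0,0],[0,0,0],[0,0,0],[0,0,0]], grip=0.0, force=40)

```text
time: 37.5
eef_pos: [0.5052, 0.3526, 0.1445]
tcp_rot: [0.716, 0.698, 0.001, -0.0]
contact_force: [-0.2, 0.1, -0.8]
opening: 0.137
```

move_arm(linear=[[0,0,0.03],[0,0,0.03],[0,-0.01,0.03],[0.004,-0.025,0.005],[0.009,-0.029,0],[0.009,-0.029,0],[0.009,-0.029,0],[0.009,-0.029,0],[0.009,-0.029,0],[0.009,-0.029,0],[0.008,-0.025,0],[0.006,-0.015,0],[0.002,-0.006,0],[0,0,0],[0,0,0]], twist=[[0,0,0],[0,0,0],[0,0,0],[0,0,0],[0,0,0],[0,0,0],[0,0,0],[0,0,0],[0,0,0],[0,0,0],[0,0,0],[0,0,0],[0,0,0],[0,0,0],[0,0,0]])

```text
time: 38.75
eef_pos: [0.5711, 0.0846, 0.2309]
tcp_rot: [0.715, 0.7, -0.009, -0.006]
contact_force: [0.4, -0.3, -3.0]
opening: 0.132
```

Run:
```python
from m import *
to(.5786,.096,.1582,-1.33)
```

```text
t 38.75 pos [0.5711 0.0846 0.2309] yaw -1.21 d [ 0.0075  0.0114 -0.0727] rot [ 0.26 -1.25 -0.12] open 0.132 F [ 0.4 -0.3 -3. ]
```

move_arm(linear=[[0.004,0.009,0],[0.001,0,-0.018],[0,0,-0.018],[0,0,-0.008],[0,0,0],[0,0,0]], twist=[[0.3,-1.1,-0.1],[0,0.1,0],[0,0.2,0],[0,0.1,0],[0,0,0],[0,0,0]])

```text
time: 39.25
eef_pos: [0.5752, 0.1035, 0.1861]
tcp_rot: [0.713, 0.702, 0.0, -0.004]
contact_force: [0.9, -0.7, -3.4]
opening: 0.138
```

Run:
```python
from m import *
to(.5786,.096,.1585,-1.33)
```

```text
t 39.25 pos [0.5752 0.1035 0.1861] yaw -0.9 d [ 0.0034 -0.0075 -0.0276] rot [-0.34 -0.27 -0.43] open 0.138 F [ 0.9 -0.7 -3.4]
```

move_arm(linear=[[0.003,-0.006,-0.006],[0,0,-0.01],[0,0,-0.004],[0,0,0],[0,0,0]], twist=[[-0.3,-0.2,-0.4],[0,0,0],[0,0,0],[0,0,0],[0,0,0]])

```text
time: 39.67
eef_pos: [0.5796, 0.0985, 0.1669]
tcp_rot: [0.715, 0.699, 0.002, 0.001]
contact_force: [0.3, -0.5, -3.4]
opening: 0.132
```

Run:
```python
from m import *
to(.5786,.096,.1585,-1.33)
```

```text
t 39.67 pos [0.5796 0.0985 0.1669] yaw -1.24 d [-0.001  -0.0025 -0.0084] rot [-0.04  0.22 -0.09] open 0.132 F [ 0.3 -0.5 -3.4]
```

move_arm(linear=[[-0.001,-0.002,-0.004],[0,0,-0.001],[0,0,0],[0,0,0]], twist=[[0,0.2,-0.1],[0,0,0],[0,0,0],[0,0,0]])

```text
time: 40.0
eef_pos: [0.5791, 0.0958, 0.1622]
tcp_rot: [0.716, 0.698, 0.001, 0.0]
contact_force: [-0.1, -0.0, -3.0]
opening: 0.135
```

Run:
```python
from m import *
to(.5786,.096,.1585,-1.33)
```

```text
t 40.0 pos [0.5791 0.0958 0.1622] yaw -1.4 d [-0.0005  0.0002 -0.0037] rot [-0.04  0.07  0.07] open 0.135 F [-0.1 -0.  -3. ]
```

move_arm(linear=[[-0.001,0,-0.002],[-0.0005,0,-0.002],[0,0,-0.001],[0,0,-0.001]], twist=[[0,0,0.1],[0,0,0],[0,0,0],[0,0,0]])

```text
time: 40.33
eef_pos: [0.5786, 0.0957, 0.1585]
tcp_rot: [0.715, 0.699, 0.002, 0.001]
contact_force: [-2.3, 0.0, 3.4]
opening: 0.137
```

Run:
```python
from m import *
to(.5786,.096,.1585,-1.33)
```

```text
t 40.33 pos [0.5786 0.0957 0.1585] yaw -1.3 d [-0.      0.0003 -0.    ] rot [-0.04  0.24 -0.03] open 0.137 F [-2.3  0.   3.4]
```

Placed to the reference. Release and rise to a look-down pose for the final check.

move_arm(linear=[[0,0,0],[0,0,0],[0,0,0],[0,0,0]], twist=[[0,0,0],[0,0,0],[0,0,0],[0,0,0]], grip=0.5)

```text
time: 40.67
eef_pos: [0.5804, 0.0958, 0.1605]
tcp_rot: [0.715, 0.699, 0.004, 0.003]
contact_force: [-0.1, -0.4, -0.0]
opening: 0.497
```

move_arm(linear=[[0,0,0.03],[0,0,0.035],[0,0,0.035],[0,0,0.04],[0,0,0.04],[-0.01,0,0.035],[-0.01,0,0.03],[0,0,0],[0,0,0],[0,0,0]], twist=[[0,0,0],[0,0,0],[0,0,0],[0,0,0],[0,0,0],[0,0,0],[0,0,0],[0,0,0],[0,0,0],[0,0,0]])

```text
time: 41.5
eef_pos: [0.5546, 0.0959, 0.4159]
tcp_rot: [0.715, 0.699, 0.004, 0.003]
contact_force: [0.4, -0.5, 0.1]
opening: 0.499
```

Run:
```python
from m import *
to(.5786,.096,.4,-1.33)
c=read_camera("wrist")
run(c,[("board",[0,0,100],[180,90,255],.010,.025,(.48,.75,-.15,.22),.018),
 ("footA",[0,0,100],[180,90,255],.033,.047,(.5,.612,.045,.2),.040),
 ("footP",[0,0,100],[180,90,255],.033,.047,(.5,.612,-.15,.045),.040),
 ("footH",[0,0,100],[180,90,255],.033,.047,(.612,.7,-.15,.2),.040),("tape",*A,.014,.03,(.4,.54,-.25,-.12),.024)])
cv2.imwrite("pics/w20.png",c["img"])
for n in("scene","side"):
    c=read_camera(n);cv2.imwrite(f"pics/{n}20.png",c["img"])
    run(c,[("tape",*A,.014,.03,(.4,.54,-.25,-.12),.024),("stap",*A,.02,.06,(.55,.8,.18,.35),.04),("tumbler",*A,.13,.155,(.55,.75,-.35,-.15),.148)])
```

```text
t 41.5 pos [0.5546 0.0959 0.4159] yaw -1.3 d [ 0.024   0.0001 -0.0159] rot [-0.05  0.55 -0.03] open 0.499 F [ 0.4 -0.5  0.1]
board 10551 c [610.9  42.6] sz [139.4 249.2] ang 1.9
footA 1088 c [581.   93.6] sz [69.  45.7] ang 88.7
footP 1121 c [584.9  -6.5] sz [45.  71.3] ang 0.1
footH 1458 c [641.8  44. ] sz [ 45.8 110.4] ang 0.5
tape 1020 c [ 493.1 -190.8] sz [57.7 51.9] ang 87.8
tape 300 c [ 479.9 -195.4] sz [111.3  51.9] ang 30.5
stap 880 c [674.8 249.1] sz [147.8  30. ] ang 3.0
tumbler 805 c [ 665.  -245.9] sz [96.  79.2] ang 34.6
tape 482 c [ 488.  -195.3] sz [56.  51.3] ang 41.8
stap 391 c [662.7 240.3] sz [126.3  43.3] ang 2.1
tumbler 1088 c [ 642.4 -263.8] sz [83.9 82.7] ang 45.8
```

View pics/w20.png

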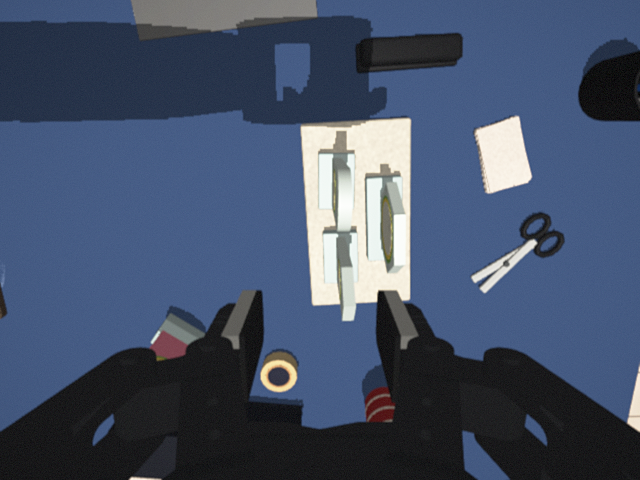

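View pics/scene20.png

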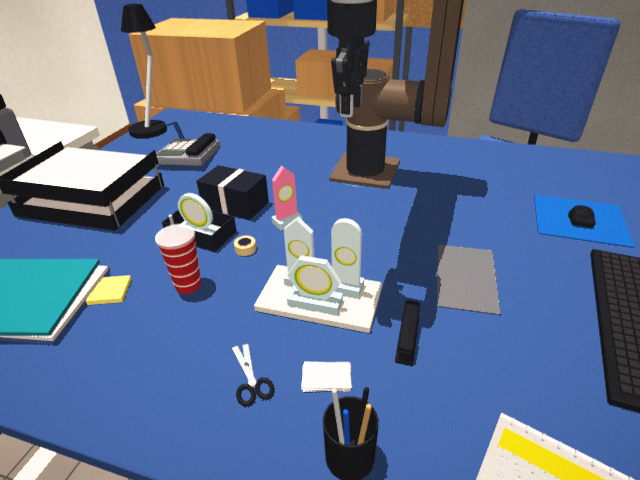

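View pics/side20.png

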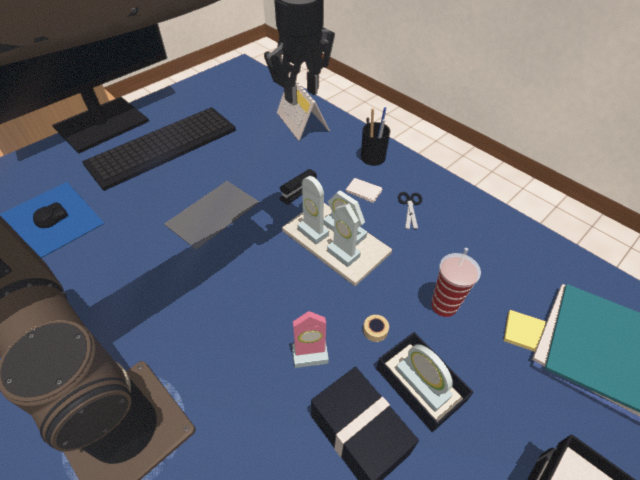

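move_arm(linear=[[0.02,-0.02,0],[0.02,-0.02,-0.02],[0.01,-0.01,-0.03],[0,0,-0.03],[0,0,-0.025],[0,0,0],[0,0,0],[0,0,0]], twist=[[0,0.5,0],[0,0,0],[0,0,0],[0,0,0],[0,0,0],[0,0,0],[0,0,0],[0,0,0]])

```text
time: 42.32
eef_pos: [0.6026, 0.0437, 0.2904]
tcp_rot: [0.715, 0.699, -0.008, -0.01]
contact_force: [-0.5, 0.4, -0.3]
opening: 0.499
```

Run:
```python
from m import *
to(.5786,.096,.4,-1.33)
for i in range(2):
  c=read_camera("wrist")
  img=run(c,[("board",[0,0,100],[180,90,255],.010,.025,(.48,.75,-.15,.22),.018),
 ("footA",[0,0,100],[180,90,255],.033,.047,(.5,.612,.045,.2),.040),
 ("footP",[0,0,100],[180,90,255],.033,.047,(.5,.612,-.15,.045),.040),
 ("footH",[0,0,100],[180,90,255],.033,.047,(.615,.7,-.15,.2),.040)])
cv2.imwrite("pics/w21.png",c["img"])
```

```text
t 42.32 pos [0.6026 0.0437 0.2904] yaw -1.26 d [-0.024   0.0523  0.1096] rot [-0.19 -1.49 -0.07] open 0.499 F [-0.5  0.4 -0.3]
board 18908 c [610.5  42.9] sz [138.7 248.8] ang 1.8
footA 1458 c [592.9  93.8] sz [68.6 21.7] ang 89.0
footP 1805 c [585.2  -6.3] sz [45.8 71.1] ang 0.5
footH 2858 c [642.   43.8] sz [ 45.6 109.9] ang 1.4
board 18833 c [610.5  42.9] sz [138.7 248.9] ang 1.8
footA 1479 c [592.7  93.8] sz [68.8 21.7] ang 88.9
footP 1819 c [585.2  -6.2] sz [45.8 70.5] ang 0.6
footH 2836 c [641.9  44. ] sz [ 45.6 109.6] ang 1.3
```

View pics/w21.png

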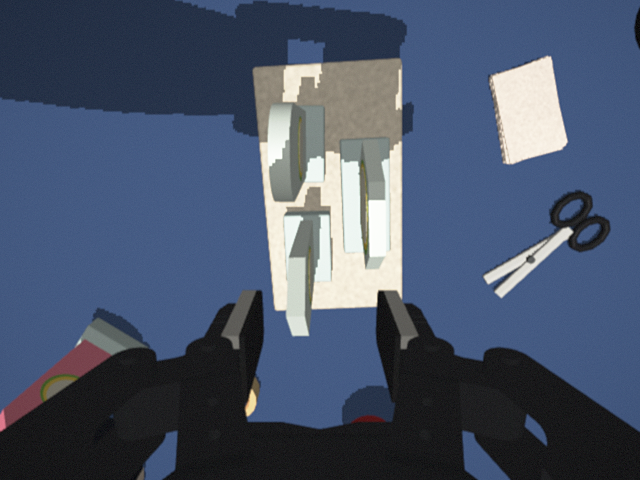

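Run:
```python
from m import *
print(sign_off())
```

```text
the job is handed in; nothing more can be done
None
```

The swap is done in the order you asked and handed in at about 42 s of the 136 s allowed. Both tall awards went onto the felt pad and the round award into the gift box. The six-sided award then took the round one's place, and each tall award went back with its original facing.

All four awards stand upright in the last pictures, the gripper is clear of everything, and no contact force I read went above about 6 N.

| Award | Off target along x | Off target along y | Angle |
|---|---|---|---|
| Six-sided | about +1 mm from where the round one stood | about 0 mm | 1.4° against the board's 1.8° |
| Pointed tall | about +2.5 mm | under 1 mm | within about 0.5° of before |
| Half-round tall | about +3 mm | under 1 mm | within about 0.5° of before |

- **Tall awards:** they ended 2–3 mm off along x, probably pushed as the fingers opened. I left them rather than grip them again.
- **Bystanders:** the tape and tumbler measured the same before and after to within about 2 mm. The stapler matched to within about 2 mm in the side view and exactly in the scene view.
- **Disagreements:** the scene and side cameras differed from the wrist camera by 4–9 mm, so I relied on the wrist camera. One wrist view from farther away read the six-sided award's angle as 0.5°. Two closer readings gave 1.3–1.4°, which I trust more.

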